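# Load, latch and lock a nitrogen purge box

## Task

Put every squat brown powder jar away under nitrogen: stand each one upright in a pocket of its own in the purge box's blue rack, gently lower the lid without letting it slam, hook the wire loop of the latch over the keeper on the lid and press the lever over until it lies flat against the sloping front. Only once the box is latched, turn the flow knob until its white pointer is on the green mark and then slide the yellow lock fully in over the knob; leave the other things on the bench alone.

Things in the scene. Friction and masses are not known exactly. Their poses are not given: they have to be found in the camera images.
- purge_box: fixed white chamber, grey service block on its right. Origin: centre of the chamber's underside; x back, y left, z up (mm). Chamber x -73 to 73, y -93 to 93, rim z = 112, walls 6, floor z = 50. Blue rack on the floor: top z = 62, solid from its pockets to the walls. Service block: y -178 to -94, top z = 112. In front of both a 45-degree slope from (x -85, z 112) to (-143, 54).
- pocket_0 (a point): centre of the floor of rack pocket 0 (front right), box z = 50 mm, axes as the box's; the pocket is 54 mm square and 12 mm deep, its floor 62 mm below the chamber's rim
- pocket_1 (a point): centre of the floor of rack pocket 1 (front left), box z = 50 mm, axes as the box's; the pocket is 54 mm square and 12 mm deep, its floor 62 mm below the chamber's rim
- pocket_2 (a point): centre of the floor of rack pocket 2 (back right), box z = 50 mm, axes as the box's; the pocket is 54 mm square and 12 mm deep, its floor 62 mm below the chamber's rim
- pocket_3 (a point): centre of the floor of rack pocket 3 (back left), box z = 50 mm, axes as the box's; the pocket is 54 mm square and 12 mm deep, its floor 62 mm below the chamber's rim
- lid (a joint): lid of the chamber: clear panel in a grey frame, 146 mm from hinge to front edge, 188 wide, 12 thick, 0.3 kg. 0 = shut, grows as it opens, to 1.95 rad; starts open past upright (1.65 to 1.75). A stiff friction hinge (0.27 N m) holds it wherever it is left, so it must be pushed all the way shut.
- lid_hinge (a point): middle of the lid's hinge line (along the box's y), fixed on the box at its local x = +73, y = 0, z = 114 mm. The shut lid's upper face lies 11 mm above it; that face is turned to the back when the lid is open, 11 mm off the hinge line.
- latch_lever (a joint): steel draw-latch lever with a red strip, middle of the white slope; 20 mm wide, 46 long, lip turned out at its end. 0 = closed: pointing down the slope, flat along it; grows as it swings out and up, to 2.2 rad; starts 1.8 to 2.0, standing up. Friction 0.05 N m. With the loop hooked it is tight in the last 0.8 rad (3 to 5 N at its end), passes dead centre at 0.26 and snaps flat.
- lever_pivot (a point): axis of the lever (along the box's y), fixed on the box at its local x = -114, y = 0, z = 103 mm, 14 mm out from the slope
- lever_tip (a point): point on the lever's outer (pressing) face near its end: 40 mm from the pivot along the lever, 7 mm out from the line through the pivot
- loop_tab (a point): centre of the red T grip at the end of the wire loop: a round bar 36 mm long (along the box's y), 11 thick; 17 mm beyond the loop's own bar and 9 to its outer side. z runs along the loop from its hinge to its bar, y as the box's. The loop stays where left (friction 0.03 N m); it starts standing up, this point 30 to 65 mm in front of and 50 to 80 above the lever's pivot.
- loop_bar (a point): centre of the loop's cross bar, 4 mm thick, 26 long along the box's y, which goes over and behind the keeper's lip. It is 51.6 mm from the loop's hinge; that hinge is on the lever, 14 mm from the pivot, 15 degrees to the box side of the lever's own direction.
- keeper_seat (a point): centre of the channel of the keeper, an upturned steel hook on the lid's front edge (moves with the lid). Lid shut: box x = -84, y = 0, z = 130 mm, axes then x square into the slope, z up along it. Channel open up the slope, 18 long in y, x -4 to +8; floor at z = -2; lip outside it (x -7 to -4) up to z = +4. Sprung: gives 2 to 3 mm down the slope as the latch tightens.
- flow_knob (a joint): black flow knob on top of the service block, vertical axis. Grows clockwise seen from above, 0 to 2.6 rad; at 1.6 the white pointer is on the green mark, straight to the front of the box; starts at 0.2 to 0.8 with the pointer to the right. Friction 0.05 N m, no spring.
- knob_grip (a point): on the knob's axis, 134 mm above the bench, to grip its bar: the bar is 44 mm long, 12 thick and reaches from 120 to 144 mm above the bench; x points along the bar, away from the pointer
- lock_slide (a joint): yellow sliding fork in front of the knob. Metres: 0 = fully out to the front (open), slides toward the back of the box to 0.030 (home); friction about 2 N. Its two prongs (15.7 mm apart, flared) pass either side of the knob's bar only when the pointer is on the green mark; home, they hold the knob.
- lock_tab (a point): point in the upright fin on the lock, to push or grip: the fin is 10 mm thick (along the slide), 24 wide, and reaches to 148 mm above the bench, 11 mm above this point
- white_bottle: small white bottle, 61 mm tall, 29 mm in diameter, bystander; origin at the centre of its base
- dropper: white bottle with a black cap, 71 mm tall, 32 mm in diameter, bystander; origin at the centre of its base
- timer: white bench timer with three buttons, 62x62x20 mm, bystander; origin at the centre of its base
- jar_0: squat brown glass powder jar with a ribbed white lid and a small paper label, 48 mm in diameter, 42 mm tall (lid 46 mm in diameter, from 30 mm up), about 90 g, standing upright; origin at the centre of its base, z up. There are two to four of them; an absent one gives None.
- jar_1: squat brown glass powder jar with a ribbed white lid and a small paper label, 48 mm in diameter, 42 mm tall (lid 46 mm in diameter, from 30 mm up), about 90 g, standing upright; origin at the centre of its base, z up. There are two to four of them; an absent one gives None.
- jar_2: squat brown glass powder jar with a ribbed white lid and a small paper label, 48 mm in diameter, 42 mm tall (lid 46 mm in diameter, from 30 mm up), about 90 g, standing upright; origin at the centre of its base, z up. There are two to four of them; an absent one gives None.
- jar_3: squat brown glass powder jar with a ribbed white lid and a small paper label, 48 mm in diameter, 42 mm tall (lid 46 mm in diameter, from 30 mm up), about 90 g, standing upright; origin at the centre of its base, z up. There are two to four of them; an absent one gives None.
Mind the look-alikes: they are no part of the job. What is shaped like the jar_2 but orange is not meant. What is shaped like the jar_1 but pink is not meant.

How it is judged (in metres and radians):
On the way, in this order (a step that is already met when the one before it is completed fails the run):
1. every brown jar stands in the rack and the lid is shut (x of jar_0 in the frame of purge_box between -0.066 and 0.05 m and y of jar_0 in the frame of purge_box between -0.068 and 0.068 m and z of jar_0 in the frame of purge_box between 0.044 and 0.057 m and angle between each of jar_0, jar_1, jar_2, jar_3's own z axis and vertical below 0.15 rad and x of jar_1 in the frame of purge_box between -0.066 and 0.05 m and y of jar_1 in the frame of purge_box between -0.068 and 0.068 m and z of jar_1 in the frame of purge_box between 0.044 and 0.057 m and x of jar_2 in the frame of purge_box between -0.066 and 0.05 m and y of jar_2 in the frame of purge_box between -0.068 and 0.068 m and z of jar_2 in the frame of purge_box between 0.044 and 0.057 m and x of jar_3 in the frame of purge_box between -0.066 and 0.05 m and y of jar_3 in the frame of purge_box between -0.068 and 0.068 m and z of jar_3 in the frame of purge_box between 0.044 and 0.057 m and value of joint lid below 0.03 rad), for 0.2 s.
2. the loop lies behind the keeper's lip and the lever is flat (value of joint lid below 0.03 rad and x of loop_bar in the frame of keeper_seat between -0.005 and 0.009 m and z of loop_bar in the frame of keeper_seat between -0.004 and 0.004 m and value of joint latch_lever below 0.12 rad), for 0.2 s.
3. the flow knob's pointer is on the green mark, the box still latched (value of joint flow_knob between 1.48 and 1.72 rad and x of loop_bar in the frame of keeper_seat between -0.005 and 0.009 m and z of loop_bar in the frame of keeper_seat between -0.004 and 0.004 m and value of joint latch_lever below 0.12 rad), for 0.2 s.
4. the lock is home over the knob (all of step 3 and value of joint lock_slide above 0.026 m), for 0.2 s.
At the end, for the whole second after the job is handed in: Every brown jar stands upright (within 9 degrees) on the floor of a rack pocket; lid shut (under 0.03 rad); loop bar in the keeper's channel (within 4 mm in height) and lever under 0.12 rad; knob within 0.12 rad of the green mark (1.6); lock in by more than 26 of its 30 mm (all of step 1 and all of step 4); the robot touches nothing.
It fails at once if the lid slams (closes faster than 2.5 rad/s) (velocity of joint lid below -2.5 rad/s).
It fails at once if a bystander (white bottle, dropper bottle, timer) is shifted more than 3 cm (distance of any of white_bottle, dropper, timer from where it was at the start of the episode above 0.03 m).
Of jar_0, jar_1, jar_2, jar_3 only 2 to 4 are there at a start; the rules pass over those that are not, and their reading is None.
At some moment in a run one of jar_0, jar_1, jar_2, jar_3 may be knocked a few centimetres aside while the robot is not near it.
It also fails if it takes over 210 s, if anything falls off the work surface, if the arm or the gripper's body presses on something with over 40 N, if the wrist force passes 120 N, or if a joint passes its speed limit or range.

## Robot

A 6-joint arm with a two-finger parallel gripper is mounted at the origin on a cart in front of the work surface, level with it; the furniture and walls round the work are solid. World frame = base frame: x ahead of the robot, y to its left, z up, the work surface at z = 0. Lengths are in m, angles in degrees, forces in N, time in s.
With the tool pointing down it reaches from about 0.375 to 0.9 m from the base axis. Payload 3.1 kg.
Tool frame: the origin (TCP) lies on the centre line of the jaws, within the pads' length; the fingertips stand 25 mm ahead of it and the grasp point (between the pads) lies 6 mm ahead of it; y points along the fingers, x is the direction in which the jaws open and shut, and the axes are right-handed (so a half turn about y gives the same grasp; the last joint's range is limited). The gripper opens to 87 mm and grips with 3 to 60 N. Pads are 19 mm wide; open, the fingers measure 117 mm over their backs; the gripper's body (75 mm by 190 mm) begins 51 mm behind the grasp point.
Start: joints at [60.304, 30.224, 82.088, -0, 67.689, -10.227], TCP at [0.208, 0.589, 0.248] pointing down, gripper open.
Joint ranges: [-176.69, 176.69], [-43.24, 126.21], [12.49, 139.97], [-82, 262], [0, 151.66], [-163.58, 163.58]. Speed limits (degrees/s): [159.86, 159.86, 180, 180, 180, 180].

## Interface

Orientations are given as a 3x3 rotation matrix whose columns are the frame's x, y, z axes.
In Python, from rig import * gives the robot as it stands.
- The arm moves only by the tool play_rows, never from a script. Its argument "commands" is a list of rows, each a list of 2 entries, a list of its own where there are three numbers: the shift along the world's x, y, z in m, then the turn, a rotation vector about the world's x, y, z in rad. A call has 1 to 10 rows; each row is the pose to reach, as a shift and turn from the pose commanded when the call began; what a row does not reach only later rows make up. A row lasts 1/8 s, in which the tool goes at most 62.5 mm and 10.7 degrees, less where a joint would pass 70% of its speed; a pose out of reach is approached as far as the arm can. A call with a gripper value outside its range is refused whole. "gripper" is the finger opening in m, from 0 to 0.087, set as the call begins (left out, the last holds). The fingers move at their own pace and stop on an object; the grip force is fixed at half the most. Time passes only in rows, so rows that repeat a pose let the fingers close. It gives the time, the measured TCP pose, the force and the opening at its end, in the units of the state.
- read_state(): the state, without advancing time (a new reading comes with each control period).
- capture(name): name is "scene" or "top"; returns a dict with "frame" (384x512x3 uint8, red, green, blue), "depth" (384x512 float32, m along the optical axis (not along the pixel's ray), 0 where there is no reading), "mtx" (3x3 intrinsics, pixels), "cam_to_world" (4x4, takes a point from camera to world coordinates). Camera axes: x right, y down, z forward; pixel columns grow to the right and rows downward; lengths in m; the calibration is good to about 2 mm. A picture is of the moment at which its call begins.
- hand_in(): hands the job in, once; it reports no verdict.
The state is a dict: "time_s": time; "joint_positions": joint angles; "qvel": joint speeds; "tau": joint torques, N m; "position": TCP position; "tcp_rot": TCP orientation; "force": force on the tool from outside, world axes, zero at the start; "moment": the same for the moment, N m; "opening": opening from 0.0 (shut) to 1.0 (fully open).
Only numpy, scipy, OpenCV 4.12 (cv2) and the standard library are available. Lean on these libraries where they do the work, as an engineer would, in place of code of your own. Each camera call takes 0.05 s, during which the arm holds its last target. There are 200 camera calls.

## Working session

There is one attempt and no reset: what is moved stays moved. The work goes in short steps, Python scripts to look and compute and a tool call to move; the robot and the scene stay as the last step left them, time stands still between calls to the robot, and variables do not carry over. Pictures are saved under pics/ and viewed, about 12 in all and at most 16, crops included, and the job is handed in when it is done.

Besides the shell and the picture viewer there is one more tool, called after "Request:" as a command line: name --argument value ..., lists and objects as JSON in quotes. play_rows: Moves the arm, as the interface text tells. Its arguments: {"type":"object","properties":{"commands":{"type":"array"},"gripper":{"type":"number"}},"required":["commands"]}

```bash
ls; mkdir -p pics; cat > h.py <<'E'
from rig import *
import numpy as np, cv2
def cap(n):
    c=capture(n); return c
def save(c,name,crop=None,s=1.5):
    im=c["frame"][:,:,::-1]
    if crop: x0,y0,x1,y1=crop; im=im[y0:y1,x0:x1]
    cv2.imwrite("pics/"+name,cv2.resize(im,None,fx=s,fy=s,interpolation=cv2.INTER_CUBIC))
def pts(c):
    d=c["depth"]; v,u=np.mgrid[:d.shape[0],:d.shape[1]]
    K=c["mtx"]; P=np.stack([(u-K[0,2])/K[0,0]*d,(v-K[1,2])/K[1,1]*d,d,np.ones_like(d)],-1)
    W=(P@c["cam_to_world"].T)[...,:3]; W[d==0]=np.nan; return W
def ray(c,u,v,z):
    K=c["mtx"]; T=c["cam_to_world"]; r=T[:3,:3]@np.array([(u-K[0,2])/K[0,0],(v-K[1,2])/K[1,1],1]); o=T[:3,3]
    return o+r*(z-o[2])/r[2]
E
python3 - <<'E'
from h import *
for n in("scene","top"):
    c=cap(n); save(c,n+"0.png"); np.savez(n+"0.npz",**c); print(n,c["cam_to_world"].round(3).tolist(),c["mtx"].round(1).tolist())
s=read_state(); print(s)
E
```

```text
pics
scene [[0.671, -0.479, 0.566, 0.026], [-0.741, -0.424, 0.52, -0.157], [-0.009, -0.768, -0.64, 0.678], [0.0, 0.0, 0.0, 1.0]] [[353.5, 0.0, 257.4], [0.0, 353.5, 189.0], [0.0, 0.0, 1.0]]
top [[-0.025, -0.996, 0.09, 0.412], [-0.999, 0.028, 0.043, 0.259], [-0.045, -0.089, -0.995, 0.965], [0.0, 0.0, 0.0, 1.0]] [[406.4, 0.0, 247.9], [0.0, 406.4, 196.0], [0.0, 0.0, 1.0]]
{'time_s': 0.1, 'joint_positions': array([ 6.03034289e+01,  3.02728797e+01,  8.21488188e+01, -1.31160107e-03,
        6.76897356e+01, -1.02254026e+01]), 'qvel': array([ 0.036344  , -0.042611  , -0.24417626, -0.01891208, -0.00953215,
        0.06254343]), 'tau': array([-5.59036598e-04, -4.40980983e+01, -1.77149570e+01,  6.34394609e-02,
        5.34141844e-02, -4.95754989e-05]), 'position': array([0.20798368, 0.58873126, 0.24667885]), 'tcp_rot': array([[ 3.33323356e-01, -9.45115408e-04, -9.42812095e-01],
       [ 9.42810618e-01, -1.69994309e-03,  3.33324538e-01],
       [-1.91775706e-03, -9.99998108e-01,  3.24434106e-04]]), 'force': array([-0.18225138,  0.70788763, -0.44026026]), 'moment': array([-0.05911937, -0.06445806, -0.03785725]), 'opening': 1.0026350167818352}
```

View pics/scene0.png

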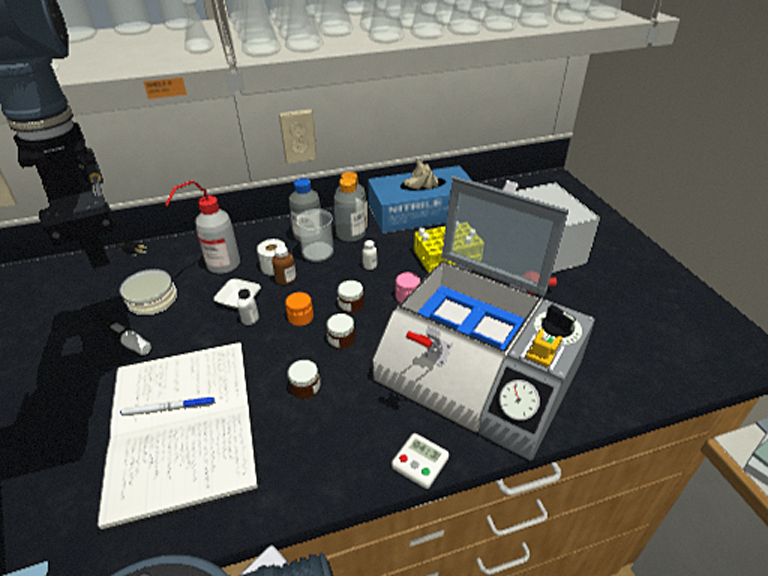

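View pics/top0.png

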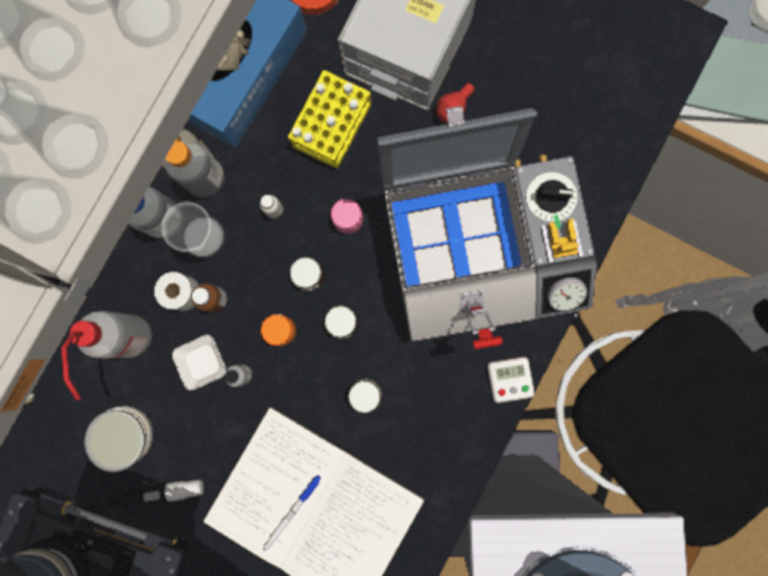

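```bash
python3 - <<'E'
from h import *
c=dict(np.load("top0.npz")); s=dict(np.load("scene0.npz"))
W=pts(c); Ws=pts(s)
# jars white lids
z=W[...,2]; m=((z>0.036)&(z<0.047)).astype(np.uint8)
n,l,st,ce=cv2.connectedComponentsWithStats(m)
for i in range(1,n):
    if st[i,4]>60:
        p=W[l==i]; uv=ce[i]; print("top",uv.round(1),st[i,4],p.mean(0).round(4),np.median(p[:,2]).round(4),np.ptp(p,0).round(3)[:2],c["frame"][l==i].mean(0).round(0), ray(c,*uv,0.042).round(4))
# box top-level
m=((z>0.106)&(z<0.118)&(W[...,1]<0.25)&(W[...,0]<0.9)).astype(np.uint8)
n,l,st,ce=cv2.connectedComponentsWithStats(m)
i=1+np.argmax(st[1:,4]); p=W[l==i]; print(st[i],len(p),np.median(p[:,2]))
cv2.imwrite("pics/m.png",cv2.resize((l==i).astype(np.uint8)*255,None,fx=1.5,fy=1.5))
r=cv2.minAreaRect(p[:,:2].astype(np.float32)); print(r)
# composite view: crops
a=c["frame"][90:290,210:410,::-1]; b=s["frame"][150:320,180:410,::-1]
a=cv2.resize(a,(560,560),interpolation=3); cv2.imwrite("pics/boxtop.png",a)
cv2.imwrite("pics/jars.png",cv2.resize(b,None,fx=3.4,fy=3.4,interpolation=3))
np.save("p.npy",p)
E
```

```text
top [177.   51.7] 184 [0.8452 0.4588 0.0419] 0.0421 [0.194 0.121] [50. 69. 87.] [0.8449 0.459  0.042 ]
top [258.6  53.8] 123 [0.8313 0.2656 0.0415] 0.0416 [0.068 0.143] [85. 85. 83.] [0.831  0.2655 0.042 ]
top [218.9  76.3] 1050 [0.7796 0.3598 0.0443] 0.0449 [0.143 0.126] [209. 199.  54.] [0.7804 0.36   0.042 ]
top [299.2  67.6] 132 [0.7937 0.1714 0.0411] 0.0413 [0.034 0.036] [169.  59.  53.] [0.7933 0.1715 0.042 ]
top [229.9 141.8] 297 [0.6233 0.3375 0.0413] 0.0413 [0.045 0.045] [228. 143. 172.] [0.6231 0.3374 0.042 ]
top [202.8 180.9] 295 [0.534  0.4018 0.0414] 0.0414 [0.045 0.045] [225. 226. 216.] [0.5339 0.4017 0.042 ]
top [226.1 213.4] 303 [0.4577 0.3494 0.0416] 0.0415 [0.043 0.044] [227. 228. 218.] [0.4577 0.3494 0.042 ]
top [183.3 218.9] 307 [0.4476 0.4482 0.0412] 0.0411 [0.046 0.044] [233. 134.  54.] [0.4476 0.448  0.042 ]
top [242.  263.6] 317 [0.3437 0.3158 0.0414] 0.0414 [0.043 0.045] [227. 228. 218.] [0.3437 0.3158 0.042 ]
top [ 75.6 292.8] 1282 [0.2859 0.6968 0.0417] 0.0417 [0.09  0.091] [175. 174. 157.] [0.2859 0.6967 0.042 ]
[ 268  104  129   98 3738] 3738 0.11167120725349572
((0.5776321291923523, 0.12776972353458405), (0.16756701469421387, 0.2698390781879425), 8.615110397338867)
```

View pics/jars.png

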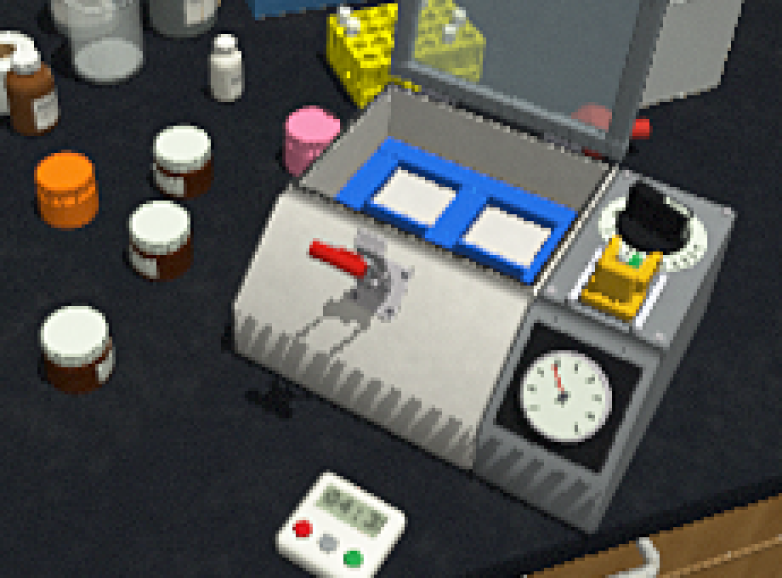

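View pics/boxtop.png

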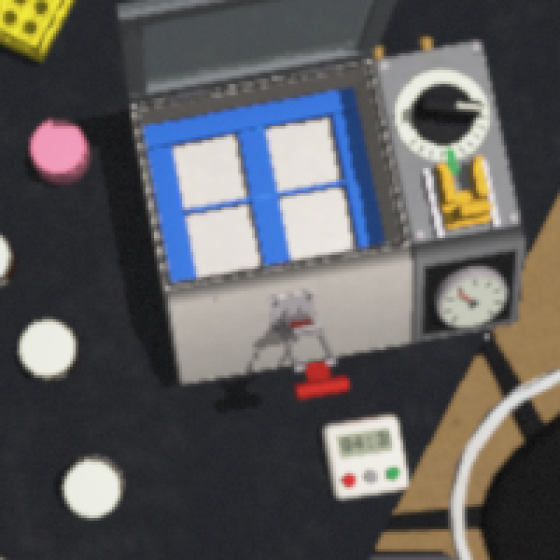

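```bash
cat >> h.py <<'E'
E
python3 - <<'E'
from h import *
from scipy.optimize import least_squares
c=dict(np.load("top0.npz")); s=dict(np.load("scene0.npz"))
yaw0=np.radians(8.6)
for nm,C in(("top",c),("scene",s)):
    W=pts(C).reshape(-1,3)
    ok=np.isfinite(W[:,0]); W=W[ok]
    # initial frame: rect centre box (-6,-42.5)
    ctr=np.array([0.5776,0.1278])
    y=yaw0; R=np.array([[np.cos(y),-np.sin(y)],[np.sin(y),np.cos(y)]])
    o=ctr-R@np.array([-.006,-.0425])
    B=(W[:,:2]-o)@R
    m=(B[:,0]<-.088)&(B[:,0]>-.15)&(np.abs(B[:,1])<.085)&(abs(B[:,1])>.03)&(W[:,2]>.06)&(W[:,2]<.106)
    P=W[m]
    for k in range(4):
        mu=P.mean(0);n=np.linalg.svd(P-mu,full_matrices=False)[2][2]; n*=np.sign(n[2]); d=(P-mu)@n; P=P[abs(d)<.004]
    # plane at z=.112 -> box x=-85
    print(nm,len(P),"n",n.round(4),"yaw",np.degrees(np.arctan2(-n[1],-n[0])).round(2),"tilt",np.degrees(np.arccos(n[2])).round(1),"std",d.std().round(4))
    yw=np.arctan2(-n[1],-n[0]);ex=np.array([np.cos(yw),np.sin(yw)]);ey=np.array([-ex[1],ex[0]])
    # distance along ex at z .112
    zz=.112; xb=((n@mu)-n[2]*zz)/(n[:2]@ex) ; print(" origin along ex",xb+.085)
    T=W[(abs(W[:,2]-.112)<.004)]; a=T[:,:2]@ex-(xb+.085); b=T[:,:2]@ey
    for lo,hi in((-.08,-.0),(0,.06)):
        q=b[(a>lo)&(a<hi)&(b<b.max())]; q=q[abs(q-(o@ey))<.2]; print("  y ext",np.percentile(q,[.5,2,98,99.5]).round(4),"o_y est", (np.percentile(q,99)-.093).round(4),(np.percentile(q,1)+.178).round(4))
    F=W[(abs(W[:,2]-.05)<.004)]; a=F[:,:2]@ex-(xb+.085); b=F[:,:2]@ey-o@ey
    k=(abs(a)<.07)&(abs(b)<.09); print("  floor pts",k.sum(), np.percentile(a[k],[1,99]).round(4),np.percentile(b[k],[1,99]).round(4))
    # white patches
    im=C["frame"].astype(int)
    w=((im.min(-1)>150)&(im.max(-1)-im.min(-1)<50)).reshape(-1)[ok]&(abs(W[:,2]-.05)<.006)
    A=W[w];a=A[:,:2]@ex-(xb+.085); b=A[:,:2]@ey-o@ey
    k=(abs(a)<.08)&(abs(b)<.09);a=a[k];b=b[k]
    print("  white",len(a),np.percentile(a,[1,99]).round(4),np.percentile(b,[1,99]).round(4),np.histogram(a,20)[0], np.histogram(b,24)[0],"oey",(o@ey).round(4))
E
```

```text
top 1086 n [-0.7011 -0.1078  0.7048] yaw 8.74 tilt 45.2 std 0.0011
 origin along ex 0.600606437116473
  y ext [-0.0945 -0.0924  0.1729  0.1744] o_y est 0.0809 0.0841
  y ext [-0.0947 -0.0937  0.1736  0.1746] o_y est 0.0813 0.0835
  floor pts 2134 [-0.0598  0.0479] [-0.0639  0.0644]
  white 2026 [-0.0599  0.0459] [-0.0625  0.0639] [107 113 115 108 109 107 113 107 110  25  61 108 106 105 110 108 107 110
 105  92] [ 95 106 103 105 102 110 109 100 110  71   0   0   0   0  70 105 108 103
 107 106 103 107 103 103] oey 0.081
scene 1272 n [-0.6986 -0.107   0.7074] yaw 8.71 tilt 45.0 std 0.0013
 origin along ex 0.599932115363244
  y ext [-0.0956 -0.0946  0.1709  0.1733] o_y est 0.0798 0.0829
  y ext [-0.0956 -0.095   0.1715  0.1739] o_y est 0.0793 0.0826
  floor pts 554 [-0.0103  0.0493] [-0.0611  0.0661]
  white 481 [0.0064 0.0489] [-0.0598  0.0658] [ 8 22 21 30 27 25 27 23 28 23 26 21 26 24 26 24 21 28 26 25] [25 29 27 28 24 29 25 24 27 20  0  0  0  0  9 24 22 24 25 25 23 24 22 25] oey 0.0814
```

Request:
play_rows --commands '[[[0.03,-0.055,0],[0,0,0.12]],[[0.06,-0.11,-0.02],[0,0,0.25]],[[0.09,-0.165,-0.05],[0,0,0.37]],[[0.115,-0.22,-0.08],[0,0,0.492]],[[0.1357,-0.2729,-0.1],[0,0,0.492]],[[0.1357,-0.2729,-0.11],[0,0,0.492]],[[0.1357,-0.2729,-0.11],[0,0,0.492]]]' --gripper 0.07

```text
time_s: 0.98
position: [0.3437, 0.315, 0.1366]
tcp_rot: [[-0.149, -0.003, -0.989], [0.989, -0.002, -0.149], [-0.001, -1.0, 0.003]]
force: [-0.4, 0.5, 0.7]
opening: 0.799
```

```bash
cat >> h.py <<'E'
from scipy.spatial.transform import Rotation as Rn
YAW=np.radians(8.72); RB=Rn.from_euler('z',YAW).as_matrix(); OB=np.array([.5810,.1716,0])
def w(b): return OB+RB@np.array(b)
def b(p): return RB.T@(np.array(p)-OB)
def go(t,R=None):
    s=read_state(); p=np.array(s["position"]); print("t",s["time_s"],"at",p.round(4),"box",b(p).round(4),"F",s["force"].round(1),"op",round(s["opening"]*87,1),"shift",(np.array(t)-p).round(4))
    if R is not None: print(" rot",Rn.from_matrix(R@s["tcp_rot"].T).as_rotvec().round(4))
DOWN=np.array([RB@[0,1,0],[0,0,-1],RB@[-1,0,0]]).T   # jaws along box y
def jars():
    c=cap("top"); W=pts(c); z=W[...,2]; n,l,st,ce=cv2.connectedComponentsWithStats(((z>.035)&(z<.047)).astype(np.uint8))
    for i in range(1,n):
        if 150<st[i,4]<500 and c["frame"][l==i].mean(0).min()>190: print("jar",st[i,4],ray(c,*ce[i],.042).round(4))
    return c
E
python3 -c "
from h import *
print(DOWN.round(3),np.linalg.det(DOWN)); c=jars(); go([.3437,.3158,.057],DOWN)"
```

```text
[[-0.152  0.    -0.988]
 [ 0.988  0.    -0.152]
 [ 0.    -1.     0.   ]] 1.0
jar 301 [0.5337 0.4015 0.042 ]
jar 304 [0.4576 0.3495 0.042 ]
t 1.025 at [0.344  0.3161 0.1373] box [-0.2124  0.1788  0.1373] F [-0.4  0.7  0.5] op 70.0 shift [-0.0003 -0.0003 -0.0803]
 rot [ 0.0004 -0.0011  0.0014]
```

Request:
play_rows --commands '[[[0,0,-0.04],[0,0,0]],[[0,0,-0.07],[0,0,0]],[[0,0,-0.08],[0,0,0]],[[0,0,-0.08],[0,0,0]]]'

```text
time_s: 1.52
position: [0.3439, 0.3171, 0.0577]
tcp_rot: [[-0.153, 0.0, -0.988], [0.988, 0.0, -0.153], [0.0, -1.0, -0.0]]
force: [1.2, 0.2, 0.5]
opening: 0.809
```

Request:
play_rows --commands '[[[0,0,0],[0,0,0]],[[0,0,0],[0,0,0]],[[0,0,0],[0,0,0]],[[0,0,0],[0,0,0]]]' --gripper 0.02

```text
time_s: 2.02
position: [0.3443, 0.3165, 0.0581]
tcp_rot: [[-0.152, 0.001, -0.988], [0.988, 0.001, -0.152], [0.0, -1.0, -0.001]]
force: [-0.9, 0.3, 3.6]
opening: 0.505
```

Request:
play_rows --commands '[[[0,0,0.05],[0,0,0]],[[0,0,0.1],[0,0,0]],[[0.01,0,0.15],[0,0,0]],[[0.06,-0.04,0.17],[0,0,0]],[[0.11,-0.075,0.17],[0,0,0]],[[0.16,-0.11,0.17],[0,0,0]],[[0.21,-0.145,0.17],[0,0,0]],[[0.25,-0.17,0.17],[0,0,0]],[[0.2635,-0.179,0.17],[0,0,0]],[[0.2635,-0.179,0.17],[0,0,0]]]'

```text
time_s: 3.28
position: [0.6071, 0.1369, 0.2268]
tcp_rot: [[-0.15, -0.002, -0.989], [0.989, 0.0, -0.15], [0.001, -1.0, 0.002]]
force: [-0.6, 1.0, -1.6]
opening: 0.505
```

```bash
python3 -c "
from h import *
c=jars(); s=cap('scene'); save(c,'a1.png'); 
go(w([.021,-.0375,.107]),DOWN)
im=np.hstack([cv2.resize(c['frame'][60:260,230:430],(400,400)),cv2.resize(s['frame'][100:320,180:410],(400,383))[:383] if 0 else cv2.resize(s['frame'][100:320,200:410],(400,400))])
cv2.imwrite('pics/v5.png',im[:,:,::-1])
# knob / lock heights
W=pts(s); im=s['frame'].astype(int); y=(im[...,0]>170)&(im[...,1]>110)&(im[...,2]<90)
P=W[y]; B=(P-OB)@RB; k=(abs(B[:,0])<.09)&(B[:,1]<-.09)&(B[:,1]>-.18); print('lock',np.percentile(B[k],[2,50,98],axis=0).round(4))
B=(W.reshape(-1,3)-OB)@RB; k=(abs(B[:,0])<.09)&(B[:,1]<-.098)&(B[:,1]>-.178)&(B[:,2]>.141)&(B[:,2]<.155); print('hi',np.percentile(B[k],[2,50,98],axis=0).round(4))
"
```

```text
jar 299 [0.5337 0.4015 0.042 ]
jar 305 [0.4576 0.3496 0.042 ]
t 3.375 at [0.6055 0.1383 0.227 ] box [ 0.0191 -0.0366  0.227 ] F [-0.5 -0.4  0. ] op 44.3 shift [ 0.002  -0.0006 -0.12  ]
 rot [-0.0004 -0.0032 -0.0007]
lock [[-0.0669 -0.152   0.115 ]
 [-0.0572 -0.142   0.1325]
 [-0.0059 -0.1187  0.1486]]
hi [[-0.0641 -0.1552  0.1412]
 [ 0.0106 -0.1368  0.144 ]
 [ 0.0258 -0.1174  0.1486]]
```

View pics/v5.png

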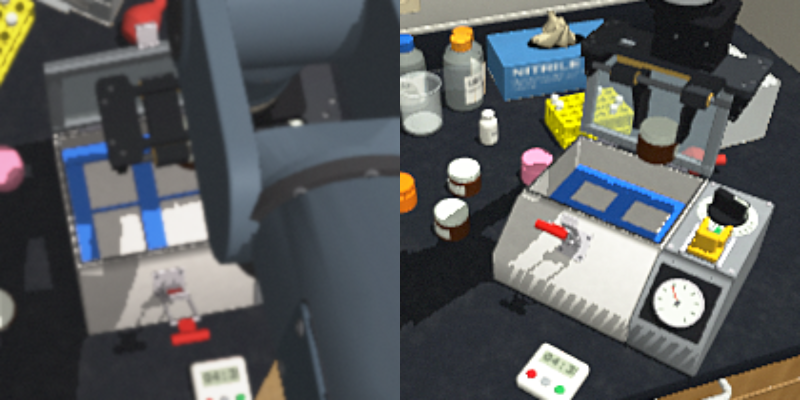

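```bash
python3 -c "
from h import *
s=cap('scene'); W=pts(s)
for v in (140,150,160,170,177,183,190,200):
  print(v,[ (tuple(int(k) for k in s['frame'][v,u]), ((W[v,u]-OB)@RB).round(3).tolist()) for u in (306,320,334,350)])
"
```

```text
140 [((116, 130, 134), [0.087, 0.074, 0.213]), ((33, 36, 39), [-0.02, -0.006, 0.296]), ((114, 130, 138), [0.088, 0.004, 0.236]), ((24, 28, 41), [-0.005, -0.062, 0.307])]
150 [((241, 243, 106), [0.084, 0.07, 0.187]), ((118, 132, 136), [0.087, 0.035, 0.198]), ((114, 128, 132), [0.089, 0.0, 0.209]), ((37, 38, 41), [-0.021, -0.07, 0.296])]
160 [((239, 241, 110), [0.081, 0.066, 0.16]), ((249, 250, 108), [0.083, 0.03, 0.173]), ((113, 125, 128), [0.081, -0.006, 0.188]), ((15, 17, 20), [0.008, -0.066, 0.253])]
170 [((177, 191, 199), [0.079, 0.062, 0.131]), ((197, 204, 112), [0.081, 0.025, 0.145]), ((154, 163, 147), [0.013, -0.033, 0.211]), ((6, 5, 8), [0.01, -0.069, 0.228])]
177 [((121, 121, 130), [0.07, 0.057, 0.116]), ((135, 145, 147), [0.073, 0.02, 0.13]), ((161, 168, 153), [-0.004, -0.042, 0.206]), ((122, 135, 137), [0.081, -0.052, 0.155])]
183 [((152, 150, 142), [0.065, 0.053, 0.102]), ((17, 18, 23), [0.206, 0.069, -0.001]), ((55, 25, 0), [-0.004, -0.044, 0.191]), ((191, 134, 130), [0.078, -0.056, 0.14])]
190 [((150, 150, 142), [0.067, 0.052, 0.077]), ((153, 153, 146), [0.069, 0.014, 0.093]), ((97, 90, 83), [-0.004, -0.046, 0.172]), ((97, 104, 105), [0.074, -0.061, 0.123])]
200 [((27, 75, 149), [0.048, 0.04, 0.062]), ((126, 148, 209), [0.067, 0.009, 0.063]), ((152, 150, 144), [0.066, -0.028, 0.081]), ((153, 153, 146), [0.068, -0.067, 0.099])]
```

Request:
play_rows --commands '[[[0.001,0,-0.03],[0,0,0]],[[0.001,0,-0.06],[0,0,0]],[[0.001,0,-0.09],[0,0,0]],[[0.001,0,-0.103],[0,0,0]],[[0.001,0,-0.109],[0,0,0]],[[0.001,0,-0.114],[0,0,0]],[[0.001,0,-0.118],[0,0,0]],[[0.001,0,-0.118],[0,0,0]]]'

```text
time_s: 4.42
position: [0.6086, 0.1373, 0.1098]
tcp_rot: [[-0.152, 0.0, -0.988], [0.988, 0.0, -0.152], [-0.0, -1.0, -0.0]]
force: [0.1, -0.7, -1.8]
opening: 0.503
```

```bash
python3 -c "
from h import *
go(w([.021,-.0375,.107]),DOWN)"
```

```text
t 4.425 at [0.6086 0.1373 0.1098] box [ 0.0221 -0.0381  0.1098] F [ 0.1 -0.7 -1.8] op 43.7 shift [-0.0012  0.0004 -0.0028]
 rot [-0.      0.0004  0.    ]
```

Request:
play_rows --commands '[[[0,0,-0.0025],[0,0,0]],[[0,0,-0.0025],[0,0,0]]]'

```text
time_s: 4.68
position: [0.609, 0.1373, 0.1081]
tcp_rot: [[-0.152, 0.001, -0.988], [0.988, 0.0, -0.152], [-0.0, -1.0, -0.001]]
force: [-1.4, -0.1, 4.4]
opening: 0.505
```

Request:
play_rows --commands '[[[0,0,0],[0,0,0]],[[0,0,0],[0,0,0]],[[0,0,0.01],[0,0,0]],[[0,0,0.05],[0,0,0]],[[0,0,0.1],[0,0,0]],[[0,0,0.14],[0,0,0]]]' --gripper 0.056

```text
time_s: 5.42
position: [0.6089, 0.1374, 0.2496]
tcp_rot: [[-0.152, 0.002, -0.988], [0.988, 0.0, -0.152], [-0.0, -1.0, -0.002]]
force: [0.6, 0.3, 0.3]
opening: 0.645
```

Request:
play_rows --commands '[[[-0.04,0.055,0],[0,0,0]],[[-0.075,0.105,0],[0,0,0]],[[-0.11,0.155,0],[0,0,0]],[[-0.13,0.19,-0.03],[0,0,0]],[[-0.15,0.212,-0.07],[0,0,0]],[[-0.15,0.212,-0.1],[0,0,0]],[[-0.15,0.212,-0.11],[0,0,0]]]' --gripper 0.07

```text
time_s: 6.3
position: [0.4573, 0.3493, 0.1357]
tcp_rot: [[-0.153, -0.003, -0.988], [0.988, -0.001, -0.153], [-0.001, -1.0, 0.003]]
force: [-0.4, -1.1, 0.5]
opening: 0.803
```

```bash
python3 -c "
from h import *
c=jars(); s=cap('scene'); 
go([.4576,.3495,.057],DOWN)
im=np.hstack([cv2.resize(c['frame'][60:260,230:430],(400,400)),cv2.resize(s['frame'][100:320,200:410],(400,400))])
cv2.imwrite('pics/v6.png',im[:,:,::-1])
for C in (c,s):
  W=pts(C); B=(W-OB)@RB; k=(abs(B[...,0])<.06)&(abs(B[...,1])<.08)&(abs(B[...,2]-.092)<.006)
  print(k.sum(),((B[k].max(0)+B[k].min(0))/2).round(4),np.median(B[k],0).round(4),np.ptp(B[k],0).round(3))
"
```

```text
t 6.4 at [0.4585 0.3491 0.1366] box [-0.0942  0.194   0.1366] F [-0.5 -0.1 -0.1] op 70.2 shift [-0.0009  0.0004 -0.0796]
 rot [ 0.0006 -0.0011  0.0004]
343 [ 0.021  -0.0376  0.0912] [ 0.0207 -0.037   0.0915] [0.044 0.045 0.01 ]
214 [ 0.0189 -0.0382  0.0905] [ 0.0176 -0.0392  0.0915] [0.044 0.045 0.009]
```

View pics/v6.png

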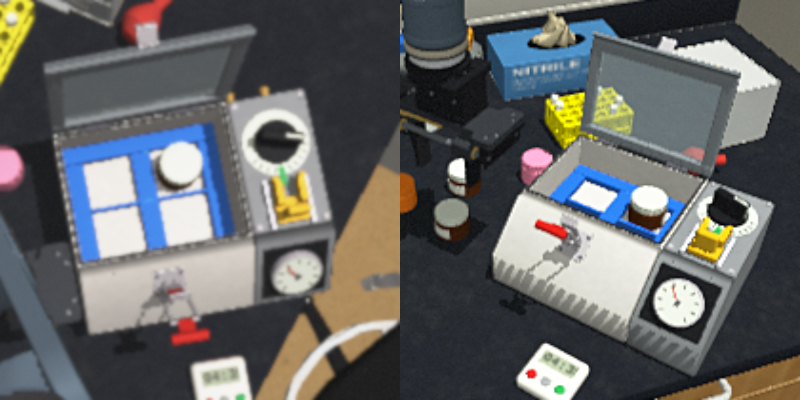

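Request:
play_rows --commands '[[[0,0,-0.04],[0,0,0]],[[0,0,-0.07],[0,0,0]],[[0,0,-0.08],[0,0,0]],[[0,0,-0.08],[0,0,0]]]'

```text
time_s: 6.9
position: [0.4593, 0.3493, 0.0577]
tcp_rot: [[-0.151, 0.001, -0.989], [0.989, 0.0, -0.151], [0.0, -1.0, -0.001]]
force: [-0.2, -0.9, 0.4]
opening: 0.801
```

Request:
play_rows --commands '[[[0,0,0],[0,0,0]],[[0,0,0],[0,0,0]],[[0,0,0],[0,0,0]],[[0,0,0],[0,0,0]],[[0,0,0.05],[0,0,0]],[[0,0,0.1],[0,0,0]],[[0,0,0.15],[0,0,0]],[[0,0,0.17],[0,0,0]],[[0,0,0.17],[0,0,0]]]' --gripper 0.02

```text
time_s: 8.02
position: [0.4592, 0.3498, 0.2287]
tcp_rot: [[-0.152, 0.004, -0.988], [0.988, 0.002, -0.152], [0.001, -1.0, -0.004]]
force: [0.8, 0.3, -1.2]
opening: 0.504
```

```bash
python3 -c "
from h import *
go(w([.021,.0375,.107]),DOWN)"
```

```text
t 8.025 at [0.4592 0.3498 0.2287] box [-0.0934  0.1946  0.2287] F [ 0.8  0.3 -1.2] op 43.8 shift [ 0.1369 -0.138  -0.1217]
 rot [-0.0018  0.0036 -0.0002]
```

Request:
play_rows --commands '[[[0.04,-0.04,0],[0,0,0]],[[0.08,-0.08,0],[0,0,0]],[[0.115,-0.115,0],[0,0,0]],[[0.1375,-0.138,0],[0,0,0]],[[0.1375,-0.138,-0.03],[0,0,0]],[[0.1375,-0.138,-0.07],[0,0,0]],[[0.1375,-0.138,-0.1],[0,0,0]],[[0.1375,-0.138,-0.105],[0,0,0]],[[0.1375,-0.138,-0.105],[0,0,0]]]'

```text
time_s: 9.15
position: [0.5952, 0.2113, 0.1212]
tcp_rot: [[-0.152, -0.003, -0.988], [0.988, -0.0, -0.152], [0.0, -1.0, 0.003]]
force: [-0.1, 0.6, -0.9]
opening: 0.506
```

```bash
python3 -c "
from h import *
go(w([.0215,.0375,.107]),DOWN)"
```

```text
t 9.15 at [0.5952 0.2113 0.1212] box [0.0201 0.037  0.1212] F [-0.1  0.6 -0.9] op 44.0 shift [ 0.0014  0.0007 -0.0142]
 rot [ 0.0004 -0.0025  0.    ]
```

Request:
play_rows --commands '[[[0.0015,0,-0.005],[0,0,0]],[[0.0015,0,-0.01],[0,0,0]],[[0.0015,0,-0.0135],[0,0,0]],[[0.0015,0,-0.0135],[0,0,0]]]'

```text
time_s: 9.65
position: [0.5972, 0.2113, 0.1083]
tcp_rot: [[-0.152, -0.001, -0.988], [0.988, -0.0, -0.152], [0.0, -1.0, 0.001]]
force: [0.4, -0.0, -0.5]
opening: 0.508
```

Request:
play_rows --commands '[[[0,0,0],[0,0,0]],[[0,0,0],[0,0,0]],[[0,0,0.01],[0,0,0]],[[0,0,0.05],[0,0,0]],[[0,0,0.1],[0,0,0]],[[0,0,0.13],[0,0,0]],[[0,0.05,0.14],[0,0,0]],[[-0.03,0.1,0.14],[0,0,0]],[[-0.1,0.12,0.14],[0,0,0]],[[-0.1,0.12,0.14],[0,0,0]]]' --gripper 0.056

```text
time_s: 10.9
position: [0.4927, 0.3325, 0.249]
tcp_rot: [[-0.156, -0.003, -0.988], [0.988, -0.001, -0.156], [-0.0, -1.0, 0.003]]
force: [0.1, -0.1, 0.7]
opening: 0.64
```

```bash
python3 -c "
from h import *
c=jars(); s=cap('scene'); 
go([.5337,.4015,.057],DOWN)
for C in (c,s):
  W=pts(C); B=(W-OB)@RB
  for sg in (1,-1):
    k=(abs(B[...,0])<.06)&(sg*B[...,1]<.08)&(sg*B[...,1]>.0)&(abs(B[...,2]-.092)<.006)
    print(k.sum(),((B[k].max(0)+B[k].min(0))/2).round(4) if k.sum() else 0,np.median(B[k],0).round(4))
s=s['frame']
np.save('s.npy',s)
W=pts(cap('scene')); k=(abs(W[...,2]-.042)<.005)&(abs(W[...,0]-.53)<.05)&(abs(W[...,1]-.4)<.05); print(k.sum(),W[k].mean(0))
"
```

```text
t 11.0 at [0.4964 0.332  0.2496] box [-0.0594  0.1714  0.2496] F [-0.   0.1  0.7] op 56.4 shift [ 0.0373  0.0695 -0.1926]
 rot [-0.0002  0.0009 -0.0021]
337 [0.0209 0.0371 0.0914] [0.0207 0.0373 0.0915]
343 [ 0.0205 -0.0378  0.0912] [ 0.0209 -0.0372  0.0915]
193 [0.0187 0.0355 0.0902] [0.0165 0.0349 0.0915]
215 [ 0.0185 -0.038   0.0903] [ 0.017  -0.0394  0.0916]
147 [0.53133998 0.39925904 0.04158931]
```

Request:
play_rows --commands '[[[0.02,0.04,-0.03],[0,0,0]],[[0.0375,0.0695,-0.08],[0,0,0]],[[0.0375,0.0695,-0.11],[0,0,0]],[[0.0375,0.0695,-0.11],[0,0,0]]]' --gripper 0.07

```text
time_s: 11.55
position: [0.5351, 0.3993, 0.1354]
tcp_rot: [[-0.15, -0.005, -0.989], [0.989, -0.003, -0.15], [-0.002, -1.0, 0.005]]
force: [0.4, 0.2, 0.8]
opening: 0.802
```

```bash
python3 -c "
from h import *
go([.5337,.4015,.057],DOWN)
C=cap('scene');W=pts(C); k=(abs(W[...,2]-.042)<.005)&(abs(W[...,0]-.53)<.05)&(abs(W[...,1]-.4)<.05); print(k.sum(),W[k].mean(0),W[k].min(0),W[k].max(0))
save(C,'v7.png',(150,130,350,280),3)
"
```

```text
t 11.55 at [0.5351 0.3993 0.1354] box [-0.0108  0.232   0.1354] F [0.4 0.2 0.8] op 69.8 shift [-0.0014  0.0022 -0.0784]
 rot [ 0.0029 -0.0049  0.0016]
148 [0.5315926  0.39941294 0.04156254] [0.51114014 0.37774902 0.03715785] [0.55404903 0.42314469 0.04523953]
```

View pics/v7.png

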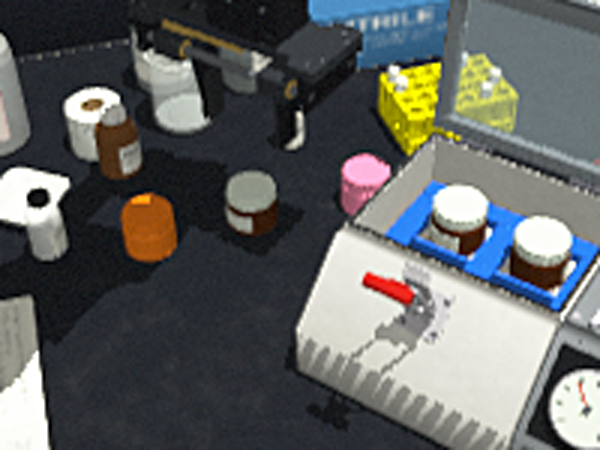

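Request:
play_rows --commands '[[[-0.001,0.0015,-0.04],[0,0,0]],[[-0.001,0.0015,-0.07],[0,0,0]],[[-0.001,0.0015,-0.0785],[0,0,0]],[[-0.001,0.0015,-0.0785],[0,0,0]]]'

```text
time_s: 12.1
position: [0.5353, 0.4024, 0.0614]
tcp_rot: [[-0.151, 0.002, -0.989], [0.989, 0.001, -0.151], [0.001, -1.0, -0.002]]
force: [-0.3, -0.2, -0.5]
opening: 0.805
```

Request:
play_rows --commands '[[[0,0,0],[0,0,0]],[[0,0,0],[0,0,0]],[[0,0,0],[0,0,0]],[[0,0,0],[0,0,0]],[[0,0,0.05],[0,0,0]],[[0,0,0.1],[0,0,0]],[[0,0,0.15],[0,0,0]],[[0,0,0.17],[0,0,0]],[[0,0,0.17],[0,0,0]]]' --gripper 0.02

```text
time_s: 13.22
position: [0.5347, 0.4029, 0.232]
tcp_rot: [[-0.152, 0.004, -0.988], [0.988, 0.002, -0.152], [0.001, -1.0, -0.004]]
force: [-0.2, -0.1, -1.5]
opening: 0.504
```

```bash
python3 -c "
from h import *
go(w([-.036,.0375,.107]),DOWN)"
```

```text
t 13.225 at [0.5347 0.4029 0.232 ] box [-0.0107  0.2356  0.232 ] F [-0.2 -0.1 -1.5] op 43.8 shift [ 0.005  -0.1997 -0.125 ]
 rot [-0.002   0.0037 -0.0001]
```

Request:
play_rows --commands '[[[0,-0.055,0],[0,0,0]],[[0,-0.11,0],[0,0,0]],[[0.004,-0.16,0],[0,0,0]],[[0.0055,-0.1995,0],[0,0,0]],[[0.0055,-0.1995,-0.03],[0,0,0]],[[0.0055,-0.1995,-0.07],[0,0,0]],[[0.0055,-0.1995,-0.1],[0,0,0]],[[0.0055,-0.1995,-0.104],[0,0,0]],[[0.0055,-0.1995,-0.104],[0,0,0]]]'

```text
time_s: 14.35
position: [0.5392, 0.2028, 0.1255]
tcp_rot: [[-0.152, -0.001, -0.988], [0.988, -0.0, -0.152], [-0.0, -1.0, 0.001]]
force: [-0.6, 0.5, -1.3]
opening: 0.503
```

```bash
python3 -c "
from h import *
go(w([-.0355,.0375,.111]),DOWN)"
```

```text
t 14.35 at [0.5392 0.2028 0.1255] box [-0.0366  0.0372  0.1255] F [-0.6  0.5 -1.3] op 43.8 shift [ 0.0011  0.0004 -0.0145]
 rot [ 0.0002 -0.0015 -0.    ]
```

Request:
play_rows --commands '[[[0.001,0,-0.005],[0,0,0]],[[0.001,0,-0.01],[0,0,0]],[[0.001,0,-0.0145],[0,0,0]],[[0.001,0,-0.0145],[0,0,0]]]'

```text
time_s: 14.85
position: [0.5402, 0.2028, 0.1113]
tcp_rot: [[-0.152, -0.001, -0.988], [0.988, -0.0, -0.152], [-0.0, -1.0, 0.001]]
force: [-0.4, -0.4, -1.4]
opening: 0.503
```

Request:
play_rows --commands '[[[0,0,0],[0,0,0]],[[0,0,0],[0,0,0]],[[0,0,0.01],[0,0,0]],[[0,0,0.05],[0,0,0]],[[0,0,0.1],[0,0,0]],[[0,0,0.13],[0,0,0]],[[0,0.05,0.14],[0,0,0]],[[-0.02,0.1,0.14],[0,0,0]],[[-0.05,0.15,0.14],[0,0,0]],[[-0.05,0.15,0.14],[0,0,0]]]' --gripper 0.056

```text
time_s: 16.1
position: [0.4878, 0.3561, 0.2524]
tcp_rot: [[-0.157, -0.0, -0.988], [0.988, 0.001, -0.157], [0.001, -1.0, -0.0]]
force: [0.6, -1.3, 0.6]
opening: 0.641
```

```bash
python3 -c "
from h import *
c=jars(); s=cap('scene'); np.savez('top1.npz',**c); np.savez('scene1.npz',**s)
go(w([0,0,.2]),DOWN)
for C in (c,s):
  W=pts(C); B=(W-OB)@RB
  for x0,y0 in ((.021,-.0375),(.021,.0375),(-.036,.0375)):
    k=(abs(B[...,0]-x0)<.028)&(abs(B[...,1]-y0)<.028)&(abs(B[...,2]-.09)<.008)
    print(k.sum(),((B[k].max(0)+B[k].min(0))/2).round(4) if k.sum() else 0,np.median(B[k],0).round(4))
  im=C['frame'].astype(int); k=(im[...,0]>140)&(im[...,1]<70)&(im[...,2]<70)&(abs(B[...,1])<.06)&(B[...,0]>-.22)&(B[...,0]<-.08)&(B[...,2]>.06)
  print('red',k.sum(),np.c_[B[k].min(0),np.median(B[k],0),B[k].max(0)].round(4).tolist())
im=np.hstack([cv2.resize(c['frame'][140:250,260:370],(400,400),interpolation=3),cv2.resize(s['frame'][180:290,240:350],(400,400),interpolation=3)])
cv2.imwrite('pics/v8.png',im[:,:,::-1])
"
```

```text
t 16.2 at [0.4902 0.3532 0.2522] box [-0.0622  0.1933  0.2522] F [ 0.7  0.1 -0.2] op 56.1 shift [ 0.0908 -0.1816 -0.0522]
 rot [ 0.0003  0.0011 -0.0019]
353 [ 0.021  -0.0375  0.0887] [ 0.0207 -0.037   0.0915]
350 [0.0211 0.0372 0.0889] [0.0202 0.0377 0.0915]
344 [-0.0357  0.0379  0.0893] [-0.0359  0.0378  0.0913]
red 138 [[-0.1693, -0.162, -0.116], [-0.0167, 0.0004, 0.0175], [0.1276, 0.1725, 0.1774]]
239 [ 0.0194 -0.0386  0.0887] [ 0.0156 -0.04    0.0914]
213 [0.0188 0.0353 0.0884] [0.0151 0.0349 0.0914]
160 [-0.0321  0.0365  0.0905] [-0.0339  0.0354  0.0917]
red 75 [[-0.1707, -0.1666, -0.1476], [-0.0179, -0.0016, 0.0168], [0.1608, 0.1735, 0.1768]]
```

View pics/v8.png

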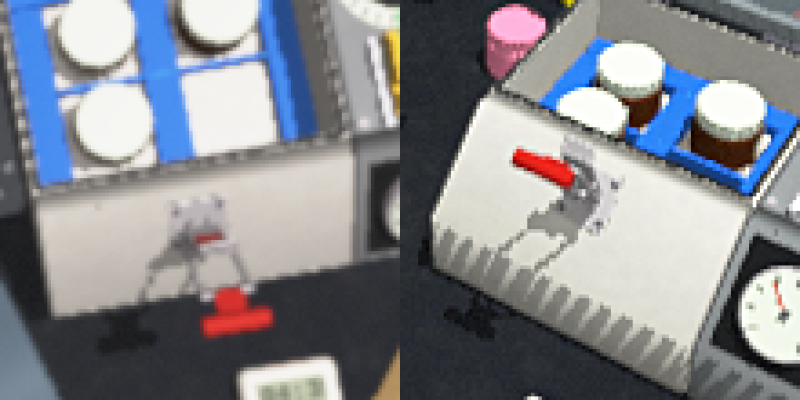

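Request:
play_rows --commands '[[[0,0,0.045],[0,0,0]],[[0.01,-0.01,0.088],[0,0,0]],[[0.05,-0.04,0.088],[0,0,0]],[[0.09,-0.07,0.088],[0,0,0]],[[0.13,-0.1,0.088],[0,0,0]],[[0.17,-0.13,0.088],[0,0,0]],[[0.2,-0.15,0.088],[0,0,0]],[[0.22,-0.162,0.088],[0,0,0]],[[0.22,-0.162,0.088],[0,0,0]]]' --gripper 0.0

```text
time_s: 17.32
position: [0.712, 0.1872, 0.3389]
tcp_rot: [[-0.147, -0.0, -0.989], [0.989, -0.001, -0.147], [-0.001, -1.0, 0.0]]
force: [-1.1, -1.1, 0.0]
opening: 0.005
```

```bash
cat > lid.py <<'E'
from h import *
go(w([.13,0,.25]),DOWN)
c=cap('scene'); B=(pts(c)-OB)@RB
k=(abs(B[...,1])<.07)&(B[...,0]>.06)&(B[...,0]<.12)&(B[...,2]>.12)&(B[...,2]<.29)
P=B[k]; print('lid',len(P),np.percentile(P[:,2],99).round(4)); a,b0=np.polyfit(P[:,2]-.114,P[:,0]-.073,1); print('slope',a.round(3),'theta',np.pi/2+np.arctan(a),b0.round(4))
E
python3 lid.py
```

```text
t 17.325 at [0.712  0.1872 0.3389] box [ 0.1319 -0.0045  0.3389] F [-1.1 -1.1  0. ] op 0.4 shift [-0.0025  0.0041 -0.0889]
 rot [ 0.0007 -0.0003  0.0049]
lid 3233 0.2708
slope 0.102 theta 1.672909490520155 0.0029
```

Request:
play_rows --commands '[[[-0.001,0.002,-0.03],[0,0,0]],[[-0.001,0.003,-0.06],[0,0,0]],[[-0.001,0.003,-0.085],[0,0,0]],[[-0.001,0.003,-0.085],[0,0,0]]]'

```text
time_s: 17.88
position: [0.7069, 0.1942, 0.2523]
tcp_rot: [[-0.152, -0.006, -0.988], [0.988, -0.001, -0.152], [0.0, -1.0, 0.006]]
force: [-0.2, -0.1, 0.6]
opening: 0.002
```

```bash
cat > arc.py <<'E'
from h import *
import sys
t0,t1,n,off=map(float,sys.argv[1:5]); r=.12
s=read_state(); p=s["position"]; print(s["time_s"],b(p).round(4),s["force"].round(1))
for t in np.linspace(t0,t1,int(n)):
    u=np.array([-np.cos(t),np.sin(t)]); nn=np.array([np.sin(t),np.cos(t)])
    C=np.array([.073,.114])+r*u+(.011-off)*nn
    print(round(t,2),(w([C[0]+.0095,0,C[1]+.025])-p).round(3).tolist())
E
python3 arc.py 1.5 0.7 10 0.002
```

```text
17.875 [0.1279 0.0032 0.2523] [-0.2 -0.1  0.6]
1.5 [-0.044, -0.01, 0.007]
1.41 [-0.054, -0.012, 0.007]
1.32 [-0.065, -0.013, 0.005]
1.23 [-0.075, -0.015, 0.003]
1.14 [-0.085, -0.016, -0.0]
1.06 [-0.095, -0.018, -0.004]
0.97 [-0.104, -0.019, -0.009]
0.88 [-0.113, -0.021, -0.015]
0.79 [-0.122, -0.022, -0.022]
0.7 [-0.129, -0.023, -0.029]
```

Request:
play_rows --commands '[[[-0.012,-0.003,0.002],[0,0,0]],[[-0.024,-0.006,0.004],[0,0,0]],[[-0.034,-0.008,0.006],[0,0,0]],[[-0.044,-0.01,0.007],[0,0,0]],[[-0.054,-0.012,0.007],[0,0,0]],[[-0.065,-0.013,0.005],[0,0,0]],[[-0.075,-0.015,0.003],[0,0,0]],[[-0.085,-0.016,0.0],[0,0,0]],[[-0.085,-0.016,0.0],[0,0,0]]]'

```text
time_s: 19.0
position: [0.6228, 0.1776, 0.2539]
tcp_rot: [[-0.152, -0.003, -0.988], [0.988, -0.001, -0.152], [-0.0, -1.0, 0.003]]
force: [-0.5, 0.4, -0.2]
opening: 0.006
```

```bash
python3 arc.py 1.05 0.3 10 0.002; python3 lid.py; python3 - <<'E'
from h import *
c=cap('scene'); save(c,'v9.png',(200,80,420,280),2.7)
B=(pts(c)-OB)@RB
E
```

```text
19.0 [ 0.0423 -0.0004  0.2539] [-0.5  0.4 -0.2]
1.05 [-0.012, -0.001, -0.006]
0.97 [-0.02, -0.003, -0.011]
0.88 [-0.029, -0.004, -0.016]
0.8 [-0.037, -0.005, -0.023]
0.72 [-0.044, -0.006, -0.029]
0.63 [-0.051, -0.007, -0.037]
0.55 [-0.057, -0.008, -0.044]
0.47 [-0.062, -0.009, -0.053]
0.38 [-0.067, -0.01, -0.062]
0.3 [-0.071, -0.01, -0.071]
t 19.0 at [0.6228 0.1776 0.2539] box [ 0.0423 -0.0004  0.2539] F [-0.5  0.4 -0.2] op 0.5 shift [ 0.0867  0.0137 -0.0039]
 rot [ 0.0005 -0.0032 -0.    ]
lid 373 0.1485
slope -0.252 theta 1.3237771622864125 -0.0027
```

View pics/v9.png

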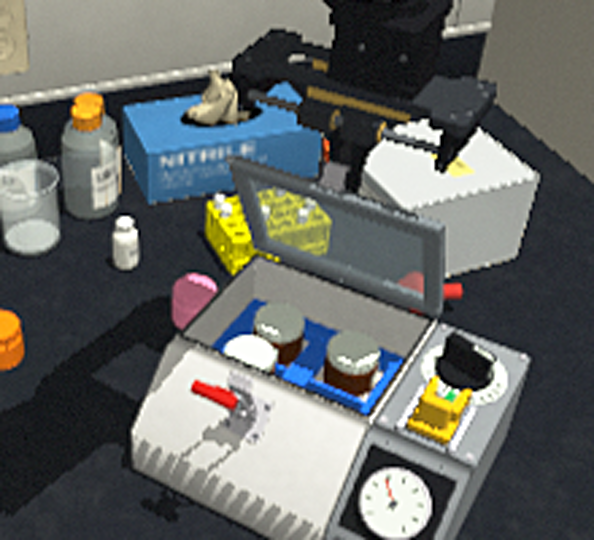

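Request:
play_rows --commands '[[[-0.012,-0.001,-0.006],[0,0,0]],[[-0.02,-0.003,-0.011],[0,0,0]],[[-0.029,-0.004,-0.016],[0,0,0]],[[-0.037,-0.005,-0.023],[0,0,0]],[[-0.044,-0.006,-0.029],[0,0,0]],[[-0.051,-0.007,-0.037],[0,0,0]],[[-0.057,-0.008,-0.044],[0,0,0]],[[-0.062,-0.009,-0.053],[0,0,0]],[[-0.067,-0.01,-0.062],[0,0,0]],[[-0.071,-0.01,-0.071],[0,0,0]]]'

```text
time_s: 20.35
position: [0.5531, 0.1678, 0.1828]
tcp_rot: [[-0.152, -0.0, -0.988], [0.988, -0.0, -0.152], [-0.0, -1.0, 0.0]]
force: [-0.1, 1.0, 0.0]
opening: 0.006
```

```bash
python3 arc.py 0.25 -0.03 6 0.001
```

```text
20.35 [-0.0282  0.0004  0.1828] [-0.1  1.   0. ]
0.25 [-0.003, -0.001, -0.004]
0.19 [-0.005, -0.001, -0.011]
0.14 [-0.007, -0.001, -0.017]
0.08 [-0.008, -0.002, -0.024]
0.03 [-0.009, -0.002, -0.031]
-0.03 [-0.009, -0.002, -0.037]
```

Request:
play_rows --commands '[[[-0.003,-0.001,-0.004],[0,0,0]],[[-0.005,-0.001,-0.011],[0,0,0]],[[-0.007,-0.001,-0.017],[0,0,0]],[[-0.008,-0.002,-0.024],[0,0,0]],[[-0.009,-0.002,-0.031],[0,0,0]],[[-0.009,-0.002,-0.035],[0,0,0]],[[-0.009,-0.002,-0.036],[0,0,0]]]'

```text
time_s: 21.22
position: [0.5442, 0.1658, 0.1502]
tcp_rot: [[-0.152, -0.0, -0.988], [0.988, -0.0, -0.152], [-0.0, -1.0, 0.0]]
force: [-6.3, -1.3, 23.5]
opening: 0.008
```

```bash
python3 - <<'E'
from h import *
s=read_state(); print(s['position'],b(s['position']).round(4),s['force'])
for n in('scene','top'):
    c=cap(n); B=(pts(c)-OB)@RB
    for x0,x1 in((-.07,-.045),(-.03,-.01),(.0,.02),(.045,.06)):
        k=(B[...,0]>x0)&(B[...,0]<x1)&(abs(B[...,1])<.09)&(abs(B[...,1])>.045)&(B[...,2]>.1)&(B[...,2]<.16); print(n,x0,k.sum(),np.median(B[k][:,2]).round(4))
    k=(B[...,0]>-.105)&(B[...,0]<-.07)&(abs(B[...,1])<.02)&(B[...,2]>.126)&(B[...,2]<.16); print('keeper',k.sum(),B[k].min(0).round(3),B[k].max(0).round(3))
E
```

```text
[0.54416252 0.16582018 0.15022824] [-3.730e-02 -1.000e-04  1.502e-01] [-6.30614323 -1.26027292 23.45078527]
scene -0.07 274 0.1239
scene -0.03 229 0.1228
scene 0.0 154 0.123
scene 0.045 45 0.1236
keeper 36 [-0.094 -0.009  0.126] [-0.074  0.013  0.138]
top -0.07 131 0.1245
top -0.03 60 0.1222
top 0.0 26 0.1217
top 0.045 153 0.1225Traceback (most recent call last):
  File "<stdin>", line 7, in <module>
    return umr_minimum(a, axis, None, out, keepdims, initial, where)
ValueError: zero-size array to reduction operation minimum which has no identity
```

Request:
play_rows --commands '[[[0,0,0.03],[0,0,0]],[[0,0,0.08],[0,0,0]],[[0.03,0.06,0.1],[0,0,0]],[[0.03,0.12,0.1],[0,0,0]],[[0.03,0.17,0.1],[0,0,0]],[[0.03,0.17,0.1],[0,0,0]]]'

```text
time_s: 22.08
position: [0.5738, 0.3398, 0.2471]
tcp_rot: [[-0.157, 0.001, -0.988], [0.988, 0.001, -0.157], [0.001, -1.0, -0.001]]
force: [-0.4, -1.1, -0.7]
opening: 0.009
```

```bash
cat > latch.py <<'E'
from h import *
import sys
s=read_state(); print(s['time_s'],'box',b(s['position']).round(4),s['force'].round(1))
ims=[]
for n,cr in(('top',(265,190,335,260)),('scene',(245,175,325,255))):
    c=cap(n); B=(pts(c)-OB)@RB; im=c['frame'].astype(int)
    x0,y0,x1,y1=cr; ims.append(cv2.resize(c['frame'][y0:y1,x0:x1],(400,400),interpolation=3))
    red=(im[...,0]>110)&(im[...,1]<80)&(im[...,2]<80)&(abs(B[...,1])<.03)&(B[...,0]>-.25)&(B[...,0]<-.02)&(B[...,2]>.06)
    P=B[red]; 
    t=P[abs(P[:,1])>.0125]   # T bar ends
    l=P[abs(P[:,1])<.0105]
    print(n,'T',len(t), t.min(0).round(4) if len(t) else '',np.median(t,0).round(4) if len(t) else '',t.max(0).round(4) if len(t) else '')
    k=(abs(B[...,1])<.016)&(B[...,0]>-.16)&(B[...,0]<-.065)&(B[...,2]>.1)&(B[...,2]-B[...,0]>.206)&(B[...,2]>.1275)
    for q in np.argwhere(k)[::2]: print('  ',B[tuple(q)].round(4).tolist(),im[tuple(q)].tolist())
cv2.imwrite('pics/'+sys.argv[1],np.hstack(ims)[:,:,::-1])
E
python3 latch.py v10.png
```

```text
22.075 box [0.0184 0.1674 0.2471] [-0.4 -1.1 -0.7]
top T 29 [-0.1685 -0.0169  0.1687] [-0.1637  0.0131  0.1731] [-0.1596  0.0181  0.1763]
   [-0.0847, -0.0031, 0.1364] [182, 175, 177]
   [-0.0855, -0.007, 0.137] [174, 170, 173]
   [-0.0852, 0.0051, 0.1351] [187, 180, 182]
   [-0.0862, 0.0015, 0.1385] [207, 199, 200]
   [-0.0869, -0.0025, 0.1379] [196, 188, 192]
   [-0.0874, -0.0069, 0.1352] [187, 180, 182]
   [-0.087, 0.0076, 0.1366] [181, 175, 177]
   [-0.0877, 0.0036, 0.1363] [197, 191, 192]
   [-0.0881, -0.0008, 0.1329] [213, 204, 206]
   [-0.089, -0.0045, 0.1349] [197, 189, 191]
   [-0.0882, 0.0094, 0.1316] [122, 118, 117]
   [-0.0891, 0.0056, 0.1334] [194, 187, 189]
   [-0.0899, 0.0017, 0.134] [200, 193, 196]
   [-0.0905, -0.0024, 0.1328] [199, 191, 193]
   [-0.091, -0.0068, 0.13] [199, 191, 193]
   [-0.091, 0.0059, 0.1326] [194, 186, 188]
   [-0.0916, 0.0016, 0.1303] [214, 207, 210]
   [-0.0923, -0.0024, 0.1299] [214, 207, 208]
   [-0.1163, -0.0083, 0.1288] [163, 141, 141]
   [-0.1157, 0.006, 0.1283] [139, 72, 71]
   [-0.117, 0.0007, 0.1335] [150, 62, 62]
   [-0.1178, -0.0029, 
[... 6009 characters left out ...]
071, 0.1636] [232, 32, 28]
   [-0.1488, -0.0097, 0.162] [217, 184, 185]
   [-0.1226, -0.001, 0.1345] [142, 145, 146]
   [-0.1264, -0.0076, 0.1414] [94, 91, 93]
   [-0.1492, -0.0123, 0.1608] [219, 216, 217]
   [-0.1224, -0.0034, 0.1326] [115, 114, 114]
   [-0.1235, -0.0087, 0.1365] [108, 107, 106]
   [-0.1495, -0.0126, 0.1584] [119, 85, 83]
   [-0.1211, -0.0053, 0.1295] [94, 94, 94]
   [-0.1201, -0.0096, 0.1311] [139, 137, 137]
   [-0.1441, -0.0146, 0.1518] [131, 131, 131]
   [-0.1438, -0.0123, 0.1473] [92, 98, 96]
   [-0.1395, -0.0148, 0.145] [129, 129, 129]
   [-0.14, -0.0152, 0.1427] [118, 116, 118]
   [-0.1337, -0.0145, 0.1337] [128, 125, 126]
   [-0.1325, -0.0142, 0.1294] [105, 105, 105]
```

View pics/v10.png

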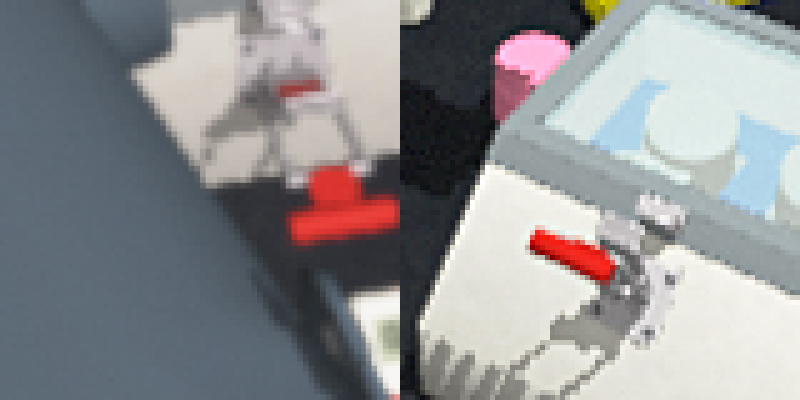

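Request:
play_rows --commands '[[[-0.045,-0.04,0.01],[0,0,0]],[[-0.09,-0.08,0.01],[0,0,0]],[[-0.13,-0.13,0.01],[0,0,0]],[[-0.16,-0.17,0.0],[0,0,0]],[[-0.18,-0.197,-0.01],[0,0,0]],[[-0.181,-0.197,-0.035],[0,0,0]],[[-0.181,-0.197,-0.054],[0,0,0]],[[-0.181,-0.197,-0.054],[0,0,0]]]'

```text
time_s: 23.18
position: [0.3923, 0.1375, 0.1928]
tcp_rot: [[-0.149, -0.003, -0.989], [0.989, -0.001, -0.149], [-0.0, -1.0, 0.003]]
force: [0.3, -0.3, 0.2]
opening: 0.002
```

```bash
python3 - <<'E'
from h import *
s=read_state(); p=s['position']; print(b(p).round(4),s['force'].round(1))
go(w([-.19,0,.1935]),DOWN)
for ph in range(126,33,-7):
    a=np.radians(ph); T=np.array([-.1224,.1142])+.0695*np.array([np.cos(a),np.sin(a)])
    print(ph,T.round(4),(w([T[0]-.015+.001,0,T[1]+.022])-p).round(3).tolist())
E
```

```text
[-0.1917 -0.0051  0.1928] [ 0.3 -0.3  0.2]
t 23.175 at [0.3923 0.1375 0.1928] box [-0.1917 -0.0051  0.1928] F [ 0.3 -0.3  0.2] op 0.2 shift [0.0009 0.0053 0.0007]
 rot [ 0.0005 -0.0034  0.0024]
126 [-0.1633  0.1704] [0.014, 0.007, -0.0]
119 [-0.1561  0.175 ] [0.021, 0.008, 0.004]
112 [-0.1484  0.1786] [0.028, 0.009, 0.008]
105 [-0.1404  0.1813] [0.036, 0.011, 0.011]
98 [-0.1321  0.183 ] [0.044, 0.012, 0.012]
91 [-0.1236  0.1837] [0.053, 0.013, 0.013]
84 [-0.1151  0.1833] [0.061, 0.015, 0.012]
77 [-0.1068  0.1819] [0.069, 0.016, 0.011]
70 [-0.0986  0.1795] [0.077, 0.017, 0.009]
63 [-0.0908  0.1761] [0.085, 0.018, 0.005]
56 [-0.0835  0.1718] [0.092, 0.019, 0.001]
49 [-0.0768  0.1667] [0.099, 0.02, -0.004]
42 [-0.0708  0.1607] [0.105, 0.021, -0.01]
35 [-0.0655  0.1541] [0.11, 0.022, -0.017]
```

Request:
play_rows --commands '[[[0.008,0.006,0],[0,0,0]],[[0.014,0.007,0],[0,0,0]],[[0.021,0.008,0.004],[0,0,0]],[[0.028,0.009,0.008],[0,0,0]],[[0.036,0.011,0.011],[0,0,0]],[[0.044,0.012,0.012],[0,0,0]],[[0.053,0.013,0.013],[0,0,0]],[[0.061,0.015,0.012],[0,0,0]],[[0.069,0.016,0.011],[0,0,0]],[[0.077,0.017,0.009],[0,0,0]]]'

```text
time_s: 24.42
position: [0.4708, 0.156, 0.2023]
tcp_rot: [[-0.152, -0.001, -0.988], [0.988, 0.0, -0.152], [0.0, -1.0, 0.001]]
force: [-1.8, -0.1, 0.0]
opening: 0.009
```

Request:
play_rows --commands '[[[0.008,0.001,-0.004],[0,0,0]],[[0.015,0.002,-0.008],[0,0,0]],[[0.022,0.003,-0.013],[0,0,0]],[[0.028,0.004,-0.019],[0,0,0]],[[0.028,0.004,-0.019],[0,0,0]]]'

```text
time_s: 25.05
position: [0.4988, 0.1598, 0.183]
tcp_rot: [[-0.152, -0.0, -0.988], [0.988, -0.0, -0.152], [-0.0, -1.0, 0.0]]
force: [0.3, -0.1, -0.6]
opening: 0.006
```

```bash
python3 latch.py v11.png | grep -v '^  '
```

```text
25.05 box [-0.083   0.0008  0.183 ] [ 0.3 -0.1 -0.6]
top T 0   
scene T 11 [-0.0724 -0.0174  0.1548] [-0.0686 -0.0154  0.1572] [-0.0637 -0.0126  0.1607]
```

View pics/v11.png

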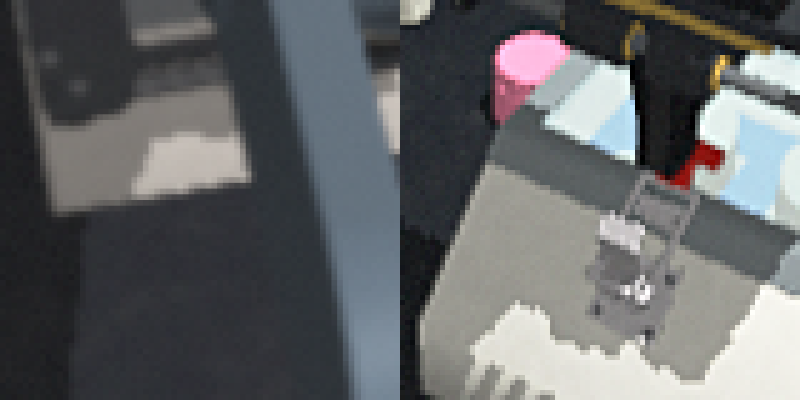

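Request:
play_rows --commands '[[[-0.003,0,0.02],[0,0,0]],[[-0.002,0,0.055],[0,0,-0.17]],[[0.016,0.0015,0.055],[0,0,-0.35]],[[0.016,0.0015,0.055],[0,0,-0.53]],[[0.016,0.0015,0.055],[0,0,-0.71]],[[0.016,0.0015,0.055],[0,0,-0.89]],[[0.016,0.0015,0.055],[0,0,-1.07]],[[0.016,0.0015,0.055],[0,0,-1.25]],[[0.016,0.0015,0.055],[0,0,-1.43]],[[0.016,0.0015,0.055],[0,0,-1.571]]]' --gripper 0.04

```text
time_s: 26.4
position: [0.5143, 0.1613, 0.2388]
tcp_rot: [[0.989, 0.0, -0.147], [0.147, 0.0, 0.989], [0.0, -1.0, -0.0]]
force: [0.1, -0.9, -0.9]
opening: 0.464
```

```bash
cat >> h.py <<'E'
DX=np.array([RB@[1,0,0],[0,0,-1],RB@[0,1,0]]).T   # jaws along box x
E
python3 latch.py v12.png | grep -v '^  '; python3 -c "
from h import *
go(w([-.067,0,.172]),DX)"
```

```text
26.4 box [-0.0675 -0.      0.2388] [ 0.1 -0.9 -0.9]
top T 0   
scene T 17 [-0.072  -0.0179  0.1538] [-0.0702 -0.0136  0.1585] [-0.064   0.0171  0.1597]
t 26.5 at [0.5144 0.1613 0.2388] box [-0.0674 -0.      0.2388] F [ 0.3 -1.  -1.5] op 39.9 shift [ 0.0004  0.0001 -0.0668]
 rot [-0.      0.0005 -0.    ]
```

Request:
play_rows --commands '[[[0,0,-0.03],[0,0,0]],[[0,0,-0.055],[0,0,0]],[[0,0,-0.0665],[0,0,0]],[[0,0,-0.0665],[0,0,0]]]'

```text
time_s: 27.0
position: [0.5142, 0.1613, 0.1716]
tcp_rot: [[0.988, -0.001, -0.152], [0.152, -0.0, 0.988], [-0.001, -1.0, 0.0]]
force: [0.2, 0.8, 0.6]
opening: 0.459
```

Request:
play_rows --commands '[[[0,0,0],[0,0,0]],[[0,0,0],[0,0,0]],[[0,0,0],[0,0,0]],[[0,0,0],[0,0,0]],[[0,0,0],[0,0,0]]]' --gripper 0.0

```text
time_s: 27.62
position: [0.5149, 0.1614, 0.1724]
tcp_rot: [[0.988, 0.001, -0.151], [0.151, 0.0, 0.988], [0.001, -1.0, -0.0]]
force: [-0.1, -0.4, 1.5]
opening: 0.115
```

Request:
play_rows --commands '[[[0.0018,0.0003,-0.0018],[0,0,0]],[[0.0018,0.0003,-0.0018],[0,0,0]],[[0.0005,0.0001,-0.0035],[0,0,0]],[[-0.001,-0.0002,-0.005],[0,0,0]],[[-0.0022,-0.0003,-0.0065],[0,0,0]],[[-0.0036,-0.0005,-0.0082],[0,0,0]],[[-0.0036,-0.0005,-0.0082],[0,0,0]]]'

```text
time_s: 28.5
position: [0.5123, 0.161, 0.1646]
tcp_rot: [[0.988, 0.004, -0.151], [0.151, 0.0, 0.988], [0.004, -1.0, -0.0]]
force: [2.4, -0.3, 5.1]
opening: 0.11
```

```bash
python3 latch.py v12.png | grep -v '^  .*e-'|head -60
```

```text
28.5 box [-6.950e-02 -1.000e-04  1.646e-01] [ 2.4 -0.3  5.1]
top T 0   
   [-0.0654, -0.0112, 0.4829] [114, 130, 146]
   [-0.0654, -0.0142, 0.4803] [115, 131, 147]
   [-0.0662, -0.016, 0.4823] [116, 132, 147]
   [-0.0653, -0.0054, 0.4821] [115, 131, 145]
   [-0.0658, -0.0076, 0.4823] [115, 132, 147]
   [-0.0662, -0.0101, 0.4818] [115, 132, 146]
   [-0.0668, -0.0122, 0.4828] [116, 133, 147]
   [-0.0673, -0.0143, 0.4833] [116, 132, 147]
   [-0.0653, 0.002, 0.4827] [115, 131, 145]
   [-0.0655, -0.0007, 0.4812] [116, 132, 147]
   [-0.0659, -0.0031, 0.4809] [117, 133, 148]
   [-0.0663, -0.0055, 0.4806] [118, 134, 148]
   [-0.0674, -0.0068, 0.4846] [116, 132, 147]
   [-0.0676, -0.0095, 0.483] [118, 134, 149]
   [-0.0683, -0.0115, 0.4845] [118, 134, 149]
   [-0.0685, -0.014, 0.4835] [119, 135, 149]
   [-0.0654, 0.0081, 0.4829] [116, 133, 147]
   [-0.0657, 0.0055, 0.4817] [117, 132, 147]
   [-0.0659, 0.003, 0.4808] [117, 133, 147]
   [-0.0667, 0.0011, 0.4828] [118, 134, 149]
   [-0.0672, -0.0012, 0.4829] [118, 134, 148]
   [-0.0675, -0.0037, 0.4824] [118, 134, 149]
   [-0.0681, -0.0058, 0.48
[... 1216 characters left out ...]
7, 0.4822] [125, 140, 155]
   [-0.0716, -0.0082, 0.4856] [124, 139, 155]
   [-0.0712, -0.0116, 0.4811] [123, 140, 154]
   [-0.0719, -0.0136, 0.4822] [126, 142, 157]
   [-0.0724, -0.0158, 0.4826] [125, 141, 156]
   [-0.0678, 0.0144, 0.4821] [122, 139, 154]
   [-0.0683, 0.0123, 0.4829] [122, 138, 152]
   [-0.0684, 0.0095, 0.4808] [123, 139, 155]
   [-0.0692, 0.0075, 0.4824] [124, 139, 154]Traceback (most recent call last):
  File "latch.py", line 14, in <module>
    for q in np.argwhere(k)[::2]: print('  ',B[tuple(q)].round(4).tolist(),im[tuple(q)].tolist())
                                  ~~~~~^^^^^^^^^^^^^^^^^^^^^^^^^^^^^^^^^^^^^^^^^^^^^^^^^^^^^^^^^^
BrokenPipeError: [Errno 32] Broken pipe
```

View pics/v12.png

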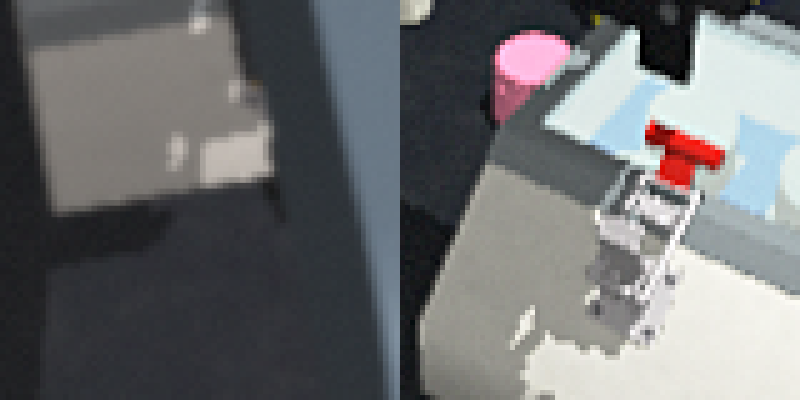

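```bash
cat > lev.py <<'E'
from h import *
s=read_state(); print(s['time_s'],'box',b(s['position']).round(4),s['force'].round(1),round(s['opening']*87,1))
for n in('scene','top'):
    c=cap(n); B=(pts(c)-OB)@RB; im=c['frame'].astype(int)
    dx,dz=B[...,0]+.114,B[...,2]-.103
    out=(dz-dx)*.7071*1000; dn=-(dx+dz)*.7071*1000   # mm from pivot: out of slope, down slope
    k=(abs(B[...,1])<.0095)&(np.hypot(out,dn)<58)&(np.hypot(out,dn)>22)&(B[...,2]<.165)&(out>3)&(dn>-34)
    th=np.arctan2(out,dn)[k]; r=np.hypot(out,dn)[k]
    print(n,'lever pts',k.sum(),'theta pct',np.percentile(th,[5,25,50,75,95]).round(2) if k.sum() else '','far',np.c_[th,r][r>38].round(2)[:8].tolist())
    red=(im[...,0]>100)&(im[...,1]<75)&(im[...,2]<75)&(abs(B[...,1])<.022)&(B[...,0]>-.2)&(B[...,0]<-.02)&(B[...,2]>.06)
    P=B[red&(abs(B[...,1])>.0125)]
    if len(P): print('  T',len(P),P.min(0).round(4),P.max(0).round(4))
    P=np.c_[out[red],dn[red]]; q=P[(abs(B[...,1][red])<.009)&(P[:,1]>-20)]
    if len(q): print('  red strip (out,down)',len(q),np.median(q,0).round(1),'theta',np.arctan2(*np.median(q,0)).round(2))
E
python3 lev.py
```

```text
28.55 box [-0.0696 -0.      0.1645] [ 1.5 -0.1  4.9] 9.9
scene lever pts 45 theta pct [1.57 1.61 1.67 1.71 1.74] far [[1.73, 52.49], [1.69, 52.1], [1.71, 54.22], [1.73, 51.87], [1.74, 51.45], [1.66, 49.8], [1.67, 51.19], [1.69, 50.48]]
  T 9 [-0.0741 -0.0179  0.1466] [-0.0685 -0.0127  0.1518]
  red strip (out,down) 2 [11.  -5.6] theta 2.04
top lever pts 0 theta pct  far []
```

Request:
play_rows --commands '[[[-0.001,-0.0002,-0.001],[0,0,0]],[[-0.002,-0.0003,-0.002],[0,0,0]],[[-0.0025,-0.0004,-0.0025],[0,0,0]],[[-0.0025,-0.0004,-0.0025],[0,0,0]]]'

```text
time_s: 29.15
position: [0.5097, 0.1606, 0.1616]
tcp_rot: [[0.988, 0.003, -0.151], [0.151, 0.0, 0.988], [0.003, -1.0, -0.0]]
force: [5.6, 1.6, 4.0]
opening: 0.112
```

```bash
python3 lev.py
```

```text
29.15 box [-7.220e-02 -1.000e-04  1.616e-01] [5.6 1.6 4. ] 9.8
scene lever pts 61 theta pct [1.26 1.31 1.35 1.37 1.41] far [[1.38, 51.53], [1.35, 52.82], [1.36, 51.81], [1.37, 50.56], [1.32, 40.43], [1.32, 38.59], [1.27, 47.36], [1.32, 50.68]]
  T 11 [-0.0794 -0.0181  0.1435] [-0.0689 -0.0126  0.1491]
  red strip (out,down) 29 [26.9  5. ] theta 1.39
top lever pts 0 theta pct  far []
```

Request:
play_rows --commands '[[[0,0,0],[0,0,0]],[[0,0,0],[0,0,0]],[[0,0,0.02],[0,0,0]],[[0,0,0.06],[0,0,0]],[[0,0,0.08],[0,0,0]]]' --gripper 0.025

```text
time_s: 29.88
position: [0.5056, 0.1602, 0.2412]
tcp_rot: [[0.988, -0.007, -0.152], [0.152, -0.001, 0.988], [-0.007, -1.0, 0.0]]
force: [0.6, -0.6, 0.2]
opening: 0.284
```

Request:
play_rows --commands '[[[-0.015,-0.002,0],[0,0,0.18]],[[-0.03,-0.005,0],[0,0,0.36]],[[-0.045,-0.007,0],[0,0,0.54]],[[-0.0655,-0.01,0],[0,0,0.72]],[[-0.0655,-0.01,0],[0,0,0.9]],[[-0.0655,-0.01,0],[0,0,1.08]],[[-0.0655,-0.01,0],[0,0,1.26]],[[-0.0655,-0.01,-0.02],[0,0,1.44]],[[-0.0655,-0.01,-0.04],[0,0,1.571]],[[-0.0655,-0.01,-0.04],[0,0,1.571]]]' --gripper 0.0

```text
time_s: 31.12
position: [0.4387, 0.1501, 0.1989]
tcp_rot: [[-0.15, -0.011, -0.989], [0.989, -0.001, -0.15], [0.001, -1.0, 0.011]]
force: [0.2, 0.2, -0.5]
opening: 0.011
```

```bash
python3 lev.py; python3 - <<'E'
from h import *
p=read_state()['position']
go(w([-.1385,0,.16]),DOWN)
d=np.array([-1,-1])*.7071;n=np.array([-1,1])*.7071
for t,o in((1.2,9.5),(1.05,7),(.9,3),(.8,0),(.65,-3),(.5,-6),(.38,-8),(.26,-9.5),(.13,-9.5),(0,-9.5),(-.04,-9.5)):
    u=np.cos(t)*d+np.sin(t)*n; q=-np.sin(t)*d+np.cos(t)*n; T=np.array([-114,103])+40*u+7*q
    print(t,T.round(1),(w([(T[0]+o)/1000,0,T[1]/1000+.025])-p).round(4).tolist())
E
```

```text
31.125 box [-0.1439  0.0003  0.1989] [ 0.2  0.2 -0.5] 0.9
scene lever pts 63 theta pct [1.26 1.32 1.35 1.38 1.43] far [[1.37, 50.5], [1.35, 52.56], [1.36, 51.08], [1.38, 51.54], [1.33, 41.52], [1.28, 48.69], [1.3, 48.58], [1.35, 52.91]]
  T 17 [-0.0772 -0.0179  0.1252] [-0.0687  0.0163  0.1499]
  red strip (out,down) 35 [27.8  5.5] theta 1.37
top lever pts 0 theta pct  far []
t 31.225 at [0.4411 0.1503 0.2007] box [-1.415e-01  2.000e-04  2.007e-01] F [ 0.3 -0.2 -0. ] op 0.3 shift [ 0.003   0.0003 -0.0407]
 rot [ 0.0005 -0.0045  0.002 ]
1.2 [-147.8  125.5] [0.0032, 0.0003, -0.0502]
1.05 [-150.8  120.2] [-0.0023, -0.0005, -0.0555]
0.9 [-152.9  114.5] [-0.0084, -0.0014, -0.0612]
0.8 [-153.9  110.6] [-0.0123, -0.002, -0.0651]
0.65 [-154.6  104.5] [-0.0159, -0.0026, -0.0712]
0.5 [-154.4   98.5] [-0.0186, -0.003, -0.0772]
0.38 [-153.5   93.7] [-0.0198, -0.0032, -0.082]
0.26 [-152.1   89. ] [-0.0199, -0.0032, -0.0867]
0.13 [-150.    84.2] [-0.0178, -0.0029, -0.0915]
0 [-147.2   79.7] [-0.0151, -0.0025, -0.096]
-0.04 [-146.3   78.4] [-0.0141, -0.0023, -0.0973]
```

Request:
play_rows --commands '[[[0.003,0,-0.025],[0,0,0]],[[0.003,0,-0.045],[0,0,0]],[[0.0032,0.0003,-0.0502],[0,0,0]],[[-0.0023,-0.0005,-0.0555],[0,0,0]],[[-0.0084,-0.0014,-0.0612],[0,0,0]],[[-0.0123,-0.002,-0.0651],[0,0,0]],[[-0.0123,-0.002,-0.0651],[0,0,0]]]'

```text
time_s: 32.1
position: [0.4352, 0.1489, 0.1374]
tcp_rot: [[-0.151, 0.012, -0.988], [0.989, 0.001, -0.151], [-0.0, -1.0, -0.012]]
force: [6.5, 1.2, -0.0]
opening: 0.004
```

```bash
python3 lev.py; python3 - <<'E'
from h import *
C=cap('scene'); save(C,'v13.png',(240,165,330,255),6)
E
```

```text
32.1 box [-0.1476 -0.0003  0.1374] [ 6.5  1.2 -0. ] 0.3
scene lever pts 103 theta pct [1.01 1.09 1.21 1.38 1.48] far [[1.52, 56.78], [1.53, 52.78], [1.44, 56.18], [1.46, 56.2], [1.47, 56.37], [1.51, 57.24], [1.38, 52.18], [1.41, 54.57]]
top lever pts 0 theta pct  far []
  T 17 [-0.0826 -0.0168  0.1171] [-0.0761  0.018   0.153 ]
```

View pics/v13.png

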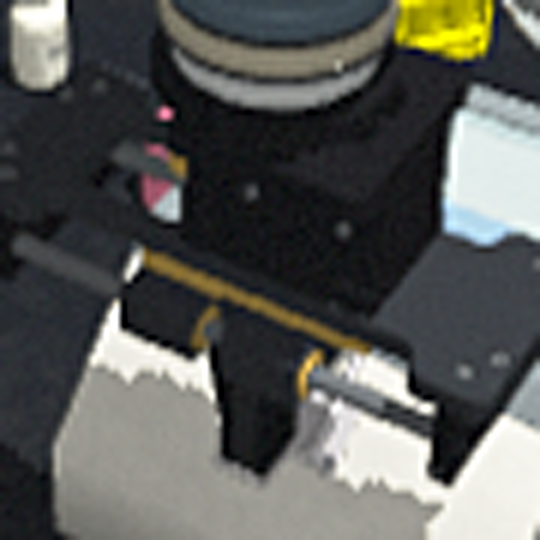

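Request:
play_rows --commands '[[[0.006,0.001,0.008],[0,0,0]],[[0.002,0,0.02],[0,0,0]],[[-0.009,-0.0014,0.02],[0,0,0]],[[-0.009,-0.0014,0.02],[0,0,0]],[[-0.009,-0.0014,0.01],[0,0,0]],[[-0.009,-0.0014,0.0],[0,0,0]],[[-0.009,-0.0014,-0.005],[0,0,0]],[[-0.009,-0.0014,-0.005],[0,0,0]]]'

```text
time_s: 33.25
position: [0.4216, 0.1471, 0.1305]
tcp_rot: [[-0.151, -0.001, -0.988], [0.988, -0.0, -0.151], [0.0, -1.0, 0.001]]
force: [-0.3, -0.6, -0.2]
opening: 0.004
```

```bash
python3 lev.py
```

```text
33.25 box [-1.613e-01 -1.000e-04  1.305e-01] [-0.3 -0.6 -0.2] 0.3
scene lever pts 56 theta pct [0.7  0.81 0.89 1.01 1.16] far [[1.21, 42.42], [1.23, 52.28], [1.19, 46.78], [1.12, 40.31], [1.1, 58.0], [1.15, 48.83], [1.11, 44.87], [1.03, 38.45]]
  red strip (out,down) 6 [19.2 16.1] theta 0.87
top lever pts 0 theta pct  far []
  T 20 [-0.0851 -0.016   0.1122] [-0.0786  0.0188  0.1547]
```

Request:
play_rows --commands '[[[0,0,-0.005],[0,0,0]],[[0,0,-0.01],[0,0,0]],[[0,0,-0.015],[0,0,0]],[[0,0,-0.02],[0,0,0]],[[0.001,0,-0.025],[0,0,0]],[[0.001,0,-0.025],[0,0,0]]]'

```text
time_s: 34.1
position: [0.4216, 0.147, 0.1056]
tcp_rot: [[-0.152, -0.003, -0.988], [0.988, -0.0, -0.152], [0.0, -1.0, 0.003]]
force: [-0.9, 0.3, 0.2]
opening: 0.004
```

```bash
python3 lev.py
```

```text
34.1 box [-0.1613 -0.0002  0.1056] [-0.9  0.3  0.2] 0.4
scene lever pts 70 theta pct [0.24 0.5  0.66 0.82 0.98] far [[1.0, 57.08], [1.03, 57.27], [0.96, 57.38], [1.01, 57.92], [0.9, 57.6], [0.92, 57.56], [0.94, 57.06], [0.91, 54.4]]
top lever pts 0 theta pct  far []
  T 20 [-0.0874 -0.0154  0.145 ] [-0.0804  0.0182  0.1548]
```

Request:
play_rows --commands '[[[-0.005,0,0.03],[0,0,0]],[[-0.01,0,0.08],[0,0,0]],[[-0.01,0.05,0.12],[0,0,0]],[[-0.01,0.1,0.12],[0,0,0]],[[-0.01,0.15,0.12],[0,0,0]],[[-0.01,0.2,0.12],[0,0,0]],[[-0.01,0.2,0.12],[0,0,0]]]'

```text
time_s: 35.08
position: [0.412, 0.3498, 0.2262]
tcp_rot: [[-0.156, 0.001, -0.988], [0.988, 0.001, -0.156], [0.001, -1.0, -0.001]]
force: [-0.4, -0.6, -0.2]
opening: 0.003
```

```bash
python3 lev.py; python3 latch.py v14.png | grep -v '^  '
```

```text
35.075 box [-0.14    0.2017  0.2262] [-0.4 -0.6 -0.2] 0.3
scene lever pts 119 theta pct [0.17 0.22 0.27 0.32 0.38] far [[0.25, 40.15], [0.22, 39.09], [0.2, 38.09], [0.16, 41.89], [0.23, 41.11], [0.26, 40.25], [0.22, 39.16], [0.15, 38.07]]
  T 21 [-0.0895 -0.0181  0.1491] [-0.0799  0.017   0.1541]
  red strip (out,down) 58 [ 8.8 28.2] theta 0.3
top lever pts 105 theta pct [0.16 0.21 0.25 0.31 0.43] far [[0.19, 38.12], [0.17, 39.26], [0.15, 38.44], [0.18, 39.05], [0.24, 38.18], [0.23, 38.86], [0.17, 40.89], [0.19, 40.59]]
  T 22 [-0.087  -0.0159  0.1459] [-0.0797  0.0184  0.1554]
  red strip (out,down) 34 [ 8.5 30.6] theta 0.27
35.175 box [-0.141   0.1988  0.2258] [-0.  -0.3  0. ]
top T 20 [-0.0874 -0.0157  0.1481] [-0.0839  0.0132  0.1527] [-0.0805  0.0185  0.1545]
scene T 20 [-0.0904 -0.0177  0.1492] [-0.0863 -0.0139  0.1514] [-0.0791  0.017   0.1551]
```

View pics/v14.png

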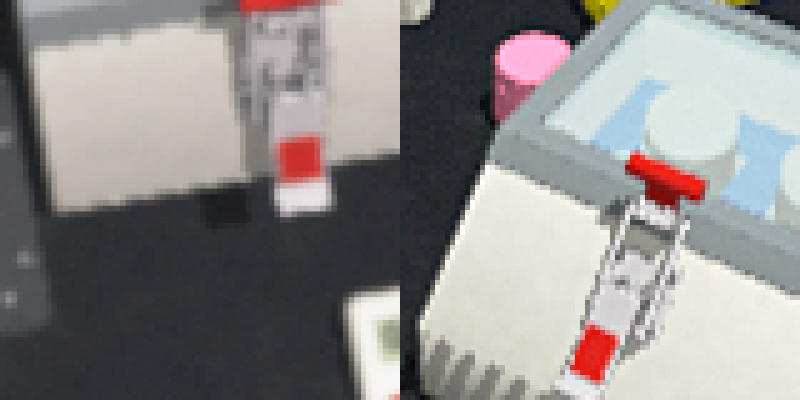

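```bash
cat > fl.py <<'E'
from h import *
for n in('scene','top'):
    c=cap(n); B=(pts(c)-OB)@RB; im=c['frame'].astype(int)
    dx,dz=B[...,0]+.114,B[...,2]-.103
    out=(dz-dx)*.7071*1000; dn=-(dx+dz)*.7071*1000
    k=(abs(B[...,1])<.007)&(out>2)&(out<25)&(dn>12)&(dn<50)
    for lo in range(12,50,4):
        q=k&(dn>lo)&(dn<lo+4)
        if q.sum(): print(n,lo,q.sum(),out[q].mean().round(2))
    q=k&(dn>16)&(dn<38); print('angle',np.arctan(np.polyfit(dn[q],out[q],1)[0]).round(3))
    s=(abs(B[...,1])>.03)&(abs(B[...,1])<.08)&(dn>5)&(dn<50)&(out<0)&(out>-25); print(' slope out',np.median(out[s]).round(2),np.arctan(np.polyfit(dn[s],out[s],1)[0]).round(3))
E
python3 fl.py
```

```text
scene 12 10 6.89
scene 16 11 8.41
scene 20 10 9.09
scene 24 11 9.08
scene 28 11 8.51
scene 32 12 8.98
scene 36 13 9.67
scene 40 11 8.36
scene 44 13 11.21
scene 48 7 15.24
angle 0.045
 slope out -13.93 -0.003
top 12 11 7.48
top 16 9 7.56
top 20 10 8.38
top 24 9 8.95
top 28 10 8.49
top 32 7 8.8
top 36 10 8.24
top 40 11 8.93
top 44 20 12.01
top 48 2 14.01
angle 0.049
 slope out -14.64 0.002
```

Request:
play_rows --commands '[[[0,-0.06,0],[0,0,0]],[[0,-0.12,0],[0,0,0]],[[0,-0.17,-0.02],[0,0,0]],[[0,-0.2,-0.06],[0,0,0]],[[0,-0.2,-0.1],[0,0,0]],[[0.003,-0.2,-0.12],[0,0,0]],[[0.01,-0.2,-0.12],[0,0,0]],[[0.013,-0.1995,-0.1215],[0,0,0]],[[0.015,-0.199,-0.123],[0,0,0]],[[0.015,-0.199,-0.123],[0,0,0]]]'

```text
time_s: 36.62
position: [0.4261, 0.1473, 0.1048]
tcp_rot: [[-0.153, -0.002, -0.988], [0.988, -0.002, -0.153], [-0.001, -1.0, 0.002]]
force: [-5.4, -5.8, 10.6]
opening: 0.006
```

Request:
play_rows --commands '[[[-0.01,0,0.02],[0,0,0]],[[-0.015,0,0.06],[0,0,0]],[[-0.015,0.02,0.12],[0,0,0]],[[-0.015,0.07,0.12],[0,0,0]],[[-0.015,0.12,0.12],[0,0,0]],[[-0.015,0.15,0.12],[0,0,0]],[[-0.015,0.15,0.12],[0,0,0]]]'

```text
time_s: 37.5
position: [0.4132, 0.3003, 0.2247]
tcp_rot: [[-0.155, 0.004, -0.988], [0.988, 0.002, -0.155], [0.001, -1.0, -0.005]]
force: [-0.4, -0.3, -0.2]
opening: 0.008
```

```bash
python3 fl.py | grep angle; python3 - <<'E'
from h import *
go([0,0,0])
ims=[]
for n,cr in(('top',(335,90,405,190)),('scene',(320,190,410,290))):
    c=cap(n); B=(pts(c)-OB)@RB; im=c['frame'].astype(int)
    x0,y0,x1,y1=cr; ims.append(cv2.resize(c['frame'][y0:y1,x0:x1],(400,int(400*(y1-y0)/(x1-x0))),interpolation=3)[:440])
    blk=(abs(B[...,0])<.085)&(B[...,1]<-.098)&(B[...,1]>-.176)
    bar=blk&(B[...,2]>.139)&(B[...,2]<.149)&(im.max(-1)<110)&(B[...,0]>-.02)
    P=B[bar]; 
    if len(P)>5:
        r=cv2.minAreaRect((P[:,:2]*1000).astype(np.float32)); d=np.linalg.svd(P[:,:2]-P[:,:2].mean(0))[2][0]
        print(n,'bar',len(P),r,'dir',d.round(3),np.degrees(np.arctan2(d[1],d[0])).round(1),'z',np.median(P[:,2]).round(4),P[:,:2].mean(0).round(4))
    wh=blk&(im.min(-1)>150)&(B[...,2]>.125); print('  pointer',wh.sum(),B[wh].mean(0).round(4) if wh.sum() else '')
    ye=blk&(im[...,0]>140)&(im[...,2]<110)&(im[...,0]-im[...,2]>70)
    for lo in np.arange(-.075,.02,.006):
        q=ye&(B[...,0]>lo)&(B[...,0]<lo+.006)
        if q.sum(): print('  lock x',lo.round(3),q.sum(),'y',B[q][:,1].min().round(4),B[q][:,1].max().round(4),'z',np.percentile(B[q][:,2],[10,50,95]).round(4))
h=min(i.shape[0] for i in ims); cv2.imwrite('pics/v15.png',np.hstack([i[:h] for i in ims])[:,:,::-1])
E
```

```text
angle -0.024
angle 0.027
t 37.6 at [0.4126 0.298  0.224 ] box [-0.1473  0.1505  0.224 ] F [-0.1 -0.1 -0.1] op 0.3 shift [-0.4126 -0.298  -0.224 ]
top bar 95 ((20.047121047973633, -133.76483154296875), (41.29677200317383, 12.529315948486328), 74.3370361328125) dir [-0.356 -0.935] -110.8 z 0.1428 [ 0.0205 -0.13  ]
  pointer 28 [ 0.0076 -0.1483  0.1414]
  lock x -0.069 33 y -0.1517 -0.1195 z [0.1122 0.1203 0.1231]
  lock x -0.063 53 y -0.1526 -0.12 z [0.1201 0.1453 0.1495]
  lock x -0.057 39 y -0.1452 -0.12 z [0.1215 0.1459 0.1495]
  lock x -0.051 40 y -0.154 -0.1201 z [0.1198 0.1232 0.1342]
  lock x -0.045 31 y -0.1499 -0.1194 z [0.1215 0.1324 0.1359]
  lock x -0.039 22 y -0.1494 -0.12 z [0.1324 0.1338 0.1364]
  lock x -0.033 22 y -0.149 -0.1194 z [0.1317 0.134  0.1362]
  lock x -0.027 20 y -0.1499 -0.1202 z [0.1278 0.1337 0.1353]
  lock x -0.021 1 y -0.124 -0.124 z [0.1328 0.1328 0.1328]
scene bar 74 ((17.880420684814453, -136.08291625976562), (41.69342041015625, 12.853439331054688), 73.9070053100586) dir [-0.358 -0.934] -111.0 z 0.1429 [ 0.0164 -0.1342]
  pointer 19 [ 0.0095 -0.1451  0.1422]
  lock x -0.069 58 y -0.1521 -0.1196 z [0.1201 0.1229 0.1424]
  lock x -0.063 91 y -0.1526 -0.1231 z [0.122  0.1357 0.1479]
  lock x -0.057 19 y -0.1527 -0.117 z [0.1214 0.1465 0.1477]
  lock x -0.051 15 y -0.1523 -0.1194 z [0.1205 0.1231 0.134 ]
  lock x -0.045 12 y -0.1517 -0.1199 z [0.1305 0.1335 0.1354]
  lock x -0.039 18 y -0.1518 -0.1206 z [0.1322 0.1335 0.1349]
  lock x -0.033 13 y -0.1516 -0.121 z [0.1289 0.1335 0.1355]
  lock x -0.027 17 y -0.1522 -0.1165 z [0.126  0.1331 0.135 ]
  lock x -0.021 4 y -0.1392 -0.1295 z [0.1118 0.1127 0.1131]
  lock x -0.015 1 y -0.14 -0.14 z [0.1128 0.1128 0.1128]
  lock x -0.009 1 y -0.1441 -0.1441 z [0.118 0.118 0.118]
  lock x -0.003 3 y -0.1477 -0.1404 z [0.1132 0.1179 0.1179]
  lock x 0.003 1 y -0.1168 -0.1168 z [0.1118 0.1118 0.1118]
```

View pics/v15.png

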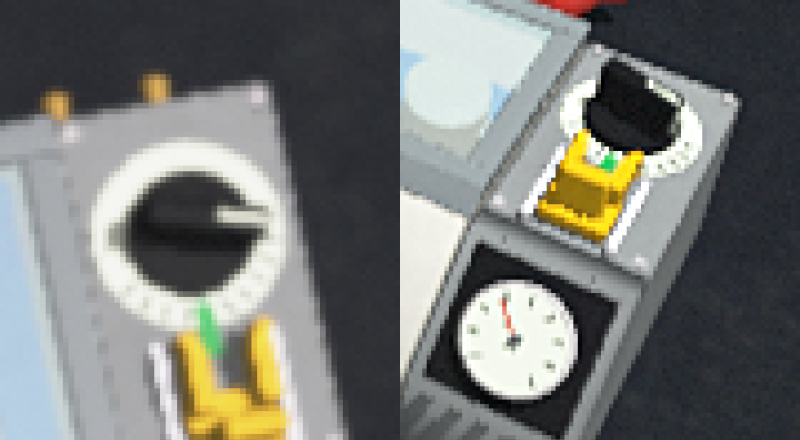

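Request:
play_rows --commands '[[[0.02,-0.026,0],[0,0,-0.18]],[[0.042,-0.052,0],[0,0,-0.36]],[[0.063,-0.078,0],[0,0,-0.54]],[[0.084,-0.104,0],[0,0,-0.72]],[[0.105,-0.13,0],[0,0,-0.9]],[[0.126,-0.156,0],[0,0,-1.08]],[[0.147,-0.182,0],[0,0,-1.26]],[[0.168,-0.208,0],[0,0,-1.44]],[[0.189,-0.234,0],[0,0,-1.62]],[[0.2065,-0.2585,0],[0,0,-1.8]]]' --gripper 0.032

```text
time_s: 38.95
position: [0.6194, 0.037, 0.2233]
tcp_rot: [[0.996, -0.0, 0.085], [-0.085, -0.0, 0.996], [-0.0, -1.0, -0.0]]
force: [-0.1, -0.4, 0.6]
opening: 0.366
```

Request:
play_rows --commands '[[[0,0,0],[0,0,-0.134]],[[0,0,0],[0,0,-0.134]],[[0,0,0],[0,0,-0.134]]]'

```text
time_s: 39.33
position: [0.6186, 0.0391, 0.2232]
tcp_rot: [[0.978, -0.001, 0.208], [-0.208, 0.0, 0.978], [-0.001, -1.0, -0.0]]
force: [-0.2, 0.3, 0.0]
opening: 0.369
```

```bash
python3 - <<'E'
from h import *
def R(deg):
    a=np.radians(deg); return np.array([[np.cos(a),np.sin(a),0],[0,0,-1],[-np.sin(a),np.cos(a),0]]).T
X=R(-12.1); print(np.linalg.det(X))
go(w([.0185,-.1355,.148]),X); print(read_state()['joint_positions'].round(1))
c=cap('scene'); B=(pts(c)-OB)@RB; im=c['frame'].astype(int)
k=(abs(B[...,0]-.018)<.03)&(B[...,1]<-.105)&(B[...,1]>-.17)&(B[...,2]>.139)&(B[...,2]<.149)&(im.max(-1)<110); print(k.sum(), B[k].min(0).round(4),B[k].max(0).round(4))
E
```

```text
1.0000000000000002
t 39.325 at [0.6186 0.0391 0.2232] box [ 0.017  -0.1367  0.2232] F [-0.2  0.3  0. ] op 32.1 shift [ 0.0013  0.0014 -0.0752]
 rot [-0.0001 -0.0005 -0.0014]
[-6.7 31.4 84.3  0.  64.4  5.3]
74 [ 0.0078 -0.1568  0.139 ] [ 0.0283 -0.1146  0.1453]
```

Request:
play_rows --commands '[[[0.001,0.0005,-0.04],[0,0,0]],[[0.001,0.0005,-0.065],[0,0,0]],[[0.001,0.0005,-0.075],[0,0,0]],[[0.001,0.0005,-0.075],[0,0,0]]]'

```text
time_s: 39.88
position: [0.6198, 0.0403, 0.148]
tcp_rot: [[0.978, -0.001, 0.209], [-0.209, 0.0, 0.978], [-0.001, -1.0, -0.0]]
force: [-0.4, 0.5, 0.3]
opening: 0.369
```

Request:
play_rows --commands '[[[0,0,0],[0,0,0]],[[0,0,0],[0,0,0]],[[0,0,0],[0,0,0]],[[0,0,0],[0,0,0]]]' --gripper 0.0

```text
time_s: 40.38
position: [0.6207, 0.04, 0.1492]
tcp_rot: [[0.978, 0.002, 0.21], [-0.21, -0.0, 0.978], [0.002, -1.0, 0.0]]
force: [-0.2, -0.5, 4.9]
opening: 0.13
```

Request:
play_rows --commands '[[[0,0,0],[0,0,-0.15]],[[0,0,0],[0,0,-0.3]],[[0,0,0],[0,0,-0.45]],[[0,0,0],[0,0,-0.6]],[[0,0,0],[0,0,-0.75]],[[0,0,0],[0,0,-0.9]],[[0,0,0],[0,0,-1.05]],[[0,0,0],[0,0,-1.207]],[[0,0,0],[0,0,-1.207]],[[0,0,0],[0,0,-1.207]]]'

```text
time_s: 41.62
position: [0.6205, 0.0401, 0.1491]
tcp_rot: [[0.155, 0.001, 0.988], [-0.988, 0.0, 0.155], [0.0, -1.0, 0.001]]
force: [1.1, -0.0, 5.6]
opening: 0.132
```

```bash
python3 - <<'E'
from h import *
s=read_state(); X=s['tcp_rot'][:,0]; print(np.degrees(np.arctan2(X[1],X[0]))-8.72,s['force'].round(1),b(s['position']).round(4))
E
```

```text
-89.80042558801433 [ 1.1 -0.   5.6] [ 0.0191 -0.136   0.1491]
```

Request:
play_rows --commands '[[[0,0,0],[0,0,0]],[[0,0,0],[0,0,0]],[[0,0,0.03],[0,0,0]],[[0,0,0.07],[0,0,0]]]' --gripper 0.03

```text
time_s: 42.12
position: [0.6188, 0.0401, 0.2171]
tcp_rot: [[0.153, -0.005, 0.988], [-0.988, 0.0, 0.153], [-0.001, -1.0, -0.005]]
force: [1.8, -0.6, 0.2]
opening: 0.341
```

Request:
play_rows --commands '[[[-0.035,-0.005,0.01],[0,0,0]],[[-0.07,-0.01,0.01],[0,0,0]],[[-0.106,-0.016,0.01],[0,0,0]],[[-0.106,-0.016,0.01],[0,0,0]],[[-0.106,-0.016,0],[0,0,0]]]' --gripper 0.0

```text
time_s: 42.75
position: [0.5157, 0.0238, 0.2187]
tcp_rot: [[0.152, 0.004, 0.988], [-0.988, -0.001, 0.152], [0.001, -1.0, 0.004]]
force: [0.7, -0.5, -0.5]
opening: 0.007
```

```bash
cat > knob.py <<'E'
from h import *
go(w([-.088,-.136,.155]))
for n in('scene','top'):
    c=cap(n); B=(pts(c)-OB)@RB; im=c['frame'].astype(int)
    blk=(abs(B[...,0])<.085)&(B[...,1]<-.098)&(B[...,1]>-.176)
    bar=blk&(B[...,2]>.139)&(B[...,2]<.149)&(im.max(-1)<110)&(B[...,0]>-.01)
    P=B[bar]
    if len(P)>8: d=np.linalg.svd(P[:,:2]-P[:,:2].mean(0))[2][0]; print(n,'bar',len(P),P[:,:2].mean(0).round(4),'deg',np.degrees(np.arctan2(d[1],d[0])).round(1))
    f=blk&(im[...,0]>130)&(im[...,0]-im[...,2]>60)&(B[...,2]>.14)&(B[...,2]<.152)
    if f.sum(): print(n,'fin',f.sum(),np.percentile(B[f],[5,50,95],axis=0).round(4).tolist())
E
python3 knob.py
```

```text
t 42.75 at [0.5157 0.0238 0.2187] box [-0.0869 -0.1362  0.2187] F [ 0.7 -0.5 -0.5] op 0.6 shift [-0.0011  0.     -0.0637]
scene bar 27 [ 0.0052 -0.1386] deg 171.7
scene fin 65 [[-0.0638, -0.1464, 0.1409], [-0.0616, -0.1367, 0.1464], [-0.0556, -0.1262, 0.1486]]
top bar 88 [ 0.0212 -0.1341] deg 177.9
```

Request:
play_rows --commands '[[[-0.001,0,-0.03],[0,0,0]],[[-0.001,0,-0.055],[0,0,0]],[[-0.001,0,-0.0635],[0,0,0]],[[0.006,0.001,-0.0635],[0,0,0]],[[0.012,0.002,-0.0635],[0,0,0]],[[0.018,0.0027,-0.0635],[0,0,0]],[[0.024,0.0036,-0.0635],[0,0,0]],[[0.03,0.0045,-0.0635],[0,0,0]]]'

```text
time_s: 43.85
position: [0.5443, 0.0286, 0.1551]
tcp_rot: [[0.152, 0.0, 0.988], [-0.988, -0.0, 0.152], [0.0, -1.0, 0.0]]
force: [-1.6, -1.2, 0.0]
opening: 0.006
```

Request:
play_rows --commands '[[[0.005,0.0008,0],[0,0,0]],[[0.01,0.0015,0],[0,0,0]],[[0.0125,0.0019,0],[0,0,0]],[[0.0125,0.0019,0],[0,0,0]]]'

```text
time_s: 44.35
position: [0.5571, 0.0305, 0.1547]
tcp_rot: [[0.152, 0.001, 0.988], [-0.988, 0.0, 0.152], [0.0, -1.0, 0.001]]
force: [0.2, 0.7, -0.3]
opening: 0.006
```

Request:
play_rows --commands '[[[0.0015,0.0002,0],[0,0,0]],[[0.003,0.0005,0],[0,0,0]],[[0.004,0.0006,0],[0,0,0]],[[0.004,0.0006,0],[0,0,0]]]'

```text
time_s: 44.85
position: [0.5576, 0.0307, 0.1547]
tcp_rot: [[0.153, -0.007, 0.988], [-0.988, -0.001, 0.153], [-0.0, -1.0, -0.007]]
force: [-6.9, -2.9, 5.7]
opening: 0.006
```

Force rose with only 0.5 mm more travel, so the lock is at its stop. Retreating to check.

Request:
play_rows --commands '[[[-0.012,-0.002,0],[0,0,0]],[[-0.015,-0.002,0.03],[0,0,0]],[[-0.015,-0.002,0.08],[0,0,0]],[[-0.015,0.05,0.1],[0,0,0]],[[-0.03,0.11,0.1],[0,0,0]],[[-0.05,0.17,0.1],[0,0,0]],[[-0.07,0.23,0.1],[0,0,0]],[[-0.09,0.28,0.1],[0,0,0]],[[-0.09,0.28,0.1],[0,0,0]]]'

```text
time_s: 45.98
position: [0.4687, 0.3146, 0.2547]
tcp_rot: [[0.158, 0.001, 0.987], [-0.987, 0.002, 0.158], [-0.002, -1.0, 0.001]]
force: [0.2, 0.1, -0.2]
opening: 0.006
```

```bash
python3 knob.py; python3 fl.py | grep angle; python3 lev.py | grep T; python3 - <<'E'
from h import *
c=cap('top'); s=cap('scene')
im=np.hstack([cv2.resize(c['frame'][80:240,250:410],(400,400),interpolation=3),cv2.resize(s['frame'][150:320,230:400],(400,400),interpolation=3)])
cv2.imwrite('pics/v16.png',im[:,:,::-1])
B=(pts(c)-OB)@RB; k=(abs(B[...,0])<.06)&(abs(B[...,1])<.09)&(B[...,2]>.1)&(B[...,2]<.15); print('lid z',np.percentile(B[k][:,2],[5,50,95]).round(4))
E
```

```text
t 45.975 at [0.4687 0.3146 0.2547] box [-0.0893  0.1583  0.2547] F [ 0.2  0.1 -0.2] op 0.5 shift [ 0.0459 -0.2907 -0.0997]
scene bar 61 [ 0.0188 -0.1369] deg -178.5
scene fin 60 [[-0.0345, -0.1471, 0.1404], [-0.0312, -0.1367, 0.1462], [-0.0263, -0.127, 0.1481]]
top bar 90 [ 0.0218 -0.1335] deg 175.1
top fin 58 [[-0.0326, -0.1444, 0.1428], [-0.0287, -0.1348, 0.1467], [-0.024, -0.1249, 0.1499]]
angle 0.022
angle 0.028
  T 20 [-0.0903 -0.018   0.15  ] [-0.0822  0.0168  0.1553]
  T 21 [-0.0874 -0.0162  0.1485] [-0.0803  0.0186  0.1557]
lid z [0.1199 0.1223 0.1253]
```

View pics/v16.png

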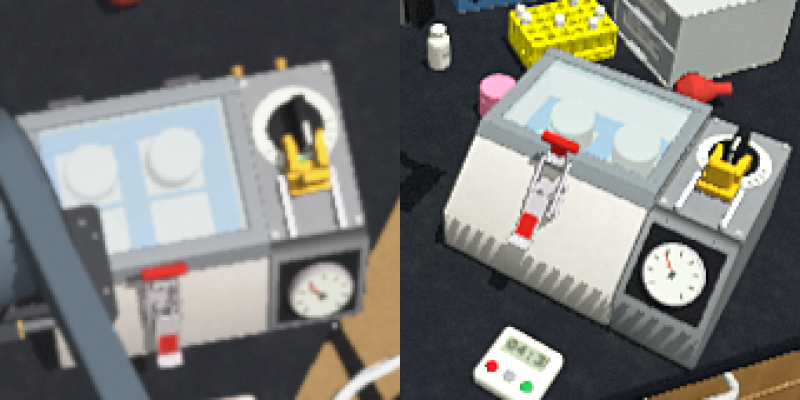

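Request:
play_rows --commands '[[[-0.03,0.06,0.02],[0,0,0]],[[-0.06,0.12,0.02],[0,0,0]],[[-0.09,0.18,0.02],[0,0,0]],[[-0.1,0.22,0.02],[0,0,0]],[[-0.1,0.22,0.02],[0,0,0]]]'

```text
time_s: 47.0
position: [0.3694, 0.5341, 0.2745]
tcp_rot: [[0.156, 0.0, 0.988], [-0.988, 0.002, 0.156], [-0.002, -1.0, 0.001]]
force: [0.5, -0.5, -0.4]
opening: 0.003
```

```bash
python3 - <<'E'
from h import *
c=jars(); T=np.linalg.inv(c['cam_to_world'])
for nm,x0,y0 in(('p2',.021,-.0375),('p3',.021,.0375),('p1',-.036,.0375),('p0 empty',-.036,-.0375)):
    for z in(.092,):
        o=[]
        for dx,dy in((0,0),(.012,0),(-.012,0),(0,.012),(0,-.012)):
            q=T@np.r_[w([x0+dx,y0+dy,z]),1]; uv=c['mtx']@q[:3]/q[2]; o.append(c['frame'][int(round(uv[1])),int(round(uv[0]))].tolist())
        print(nm,o)
# lid-disc centres through the clear lid
im=c['frame'].astype(int); g=cv2.inRange(c['frame'],(195,205,200),(255,255,255))
n,l,st,ce=cv2.connectedComponentsWithStats(g)
for i in range(1,n):
    p=b(ray(c,*ce[i],.092))
    if st[i,4]>80 and abs(p[0])<.08 and abs(p[1])<.1: print(st[i,4],p.round(4))
E
```

```text
p2 [[203, 210, 209], [203, 210, 210], [203, 212, 210], [204, 211, 209], [204, 212, 210]]
p3 [[202, 210, 208], [202, 211, 208], [204, 212, 211], [202, 210, 207], [203, 210, 209]]
p1 [[203, 212, 211], [203, 213, 209], [205, 214, 213], [204, 213, 210], [204, 213, 211]]
p0 empty [[204, 211, 210], [204, 211, 211], [202, 210, 210], [203, 211, 210], [204, 212, 210]]
297 [ 0.0201 -0.038   0.092 ]
296 [0.0197 0.0367 0.092 ]
350 [-0.0364 -0.0322  0.092 ]
317 [-0.036   0.0391  0.092 ]
```

```bash
python3 -c "
from rig import *
print(hand_in())"
```

```text
the job is handed in; nothing more can be done
None
```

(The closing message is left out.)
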